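# Put the ultrasonic cleaning set away to dry

### The job

The ultrasonic cleaning is done, so put the set away to dry: turn each staining jar upside down over the drying peg of its own colour, fully home with its rim flat on the disc, and hang the ear defenders by their headband over the steel bar, between the yellow ball and the post, so that they hang free. Set the things down rather than dropping them, and leave everything else on the bench where it stands.

Things in the scene. Friction and masses are not known exactly. Their poses are not given: they have to be found in the camera images.
- green_rack: Bystander, to be left alone: green block rack of capped sample tubes, 60 x 120 x 73 mm high; origin at the centre of its underside.
- black_rack: Bystander, to be left alone: black block rack of capped sample tubes, 60 x 120 x 73 mm high; origin at the centre of its underside.
- specimen_cup: Bystander, to be left alone: green specimen cup, 68 across, 60 mm high; origin at the centre of its underside.
- red_basket: Bystander, to be left alone: red basket holding small cartons, 110 x 160 x 60 mm high; origin at the centre of its underside.
- reagent_bottle: Bystander, to be left alone: small amber bottle, 52 across, 75 mm high; origin at the centre of its underside.
- jar_red: Open red plastic jar, a plain cylinder 54 mm across, 100 mm long, wall 3 mm, bottom 4 mm thick, 0.12 kg. Origin: centre of the outer face of its closed bottom; z axis runs along the jar to the mouth (rim at z = 100 mm). At the start it lies loose in a cradle lane, mouth away from the robot and 20 degrees below level, its rim against a low lip (lift it upwards).
- peg_red (a point): Foot of the red drying peg: centre of the top face of a red disc 82 mm across, 14 mm above the table, z up. The steel peg rises 75 mm from here, 28 mm thick up to 50 mm, then tapering to 16 mm at the tip. A jar fully home stands upside down over the peg, rim flat on the disc, its bottom 100 mm above this point.
- jar_blue: Open blue plastic jar, a plain cylinder 54 mm across, 100 mm long, wall 3 mm, bottom 4 mm thick, 0.12 kg. Origin: centre of the outer face of its closed bottom; z axis runs along the jar to the mouth (rim at z = 100 mm). At the start it lies loose in a cradle lane, mouth away from the robot and 20 degrees below level, its rim against a low lip (lift it upwards).
- peg_blue (a point): Foot of the blue drying peg: centre of the top face of a blue disc 82 mm across, 14 mm above the table, z up. The steel peg rises 75 mm from here, 28 mm thick up to 50 mm, then tapering to 16 mm at the tip. A jar fully home stands upside down over the peg, rim flat on the disc, its bottom 100 mm above this point.
- cradle: Fixed wire cradle on a grey plate 150 (x) x 250 (y) x 8 mm; origin: centre of its underside; x axis points the way the jars' mouths do. Two lanes at y = +80 and -80 mm, two sloping rods each. A lying jar's middle line is 90 mm above the table at its bottom end, 56 mm at its mouth. Rods stay within 20 mm of the middle line, so fingers can pass down both sides of a jar.
- stand: Fixed grey drying stand, plate 120 (x) x 290 (y) x 10 mm; origin: centre of its underside, x axis roughly away from the robot. Red peg at y = +90 mm, blue peg at y = -90 mm. Stand and cradle may change sides of the bench, and the jars may change lanes.
- bar: Fixed hanging stand; origin under its foot. A level steel bar, 16 mm thick, top 175 mm above the table, runs along this body's x axis from the post at x = +50 mm to its free end at x = -90 mm, which points roughly to the robot and carries a yellow ball 22 mm thick (top at 178 mm, the highest point). Foot plate 12 mm high: x -20 to +80 mm, y -70 to +70 mm.
- bar_hang (a point): Point on top of the bar, 175 mm above the table, 60 mm from the ball's centre and 80 mm from the post; axes as bar (x along the bar, towards the post).
- defenders: Ear defenders standing on two orange cups: 150 mm wide (y), 160 mm high, cups 64 mm (x) by 80 mm high, 0.2 kg. Origin midway between the cups at their underside, z up. A black headband arches from cup to cup; the space under it is 73 mm wide between the cups and 144 mm high up to the flat crown pad, which is 24 mm wide (x), 74 mm long (y), 16 mm thick.
- crown (a point): Centre of the top face of the ear defenders' crown pad, 160 mm above their underside; axes as defenders. Pinch the pad across its 24 mm width (x) with just the fingertips, at most 12 mm below this point, so that the fingertips clear the bar below.

How it is judged (in metres and radians):
At the end, for the whole second after the job is handed in: Each jar mouth down (0.1 rad) over its own peg, axes within 16 mm, bottom 94-107 mm above the disc. Ear defenders carried by the bar: pad top -15 to 30 mm above bar top, -50 to +60 mm of the hang point along the bar, 50 mm to either side, lean under 0.6 rad. All released, at rest (angle between each of jar_red, jar_blue's own z axis and vertical above 3.04 rad and horizontal distance between jar_red and peg_red below 0.016 m and z of jar_red in the frame of peg_red between 0.094 and 0.107 m and linear speed of each of jar_red, jar_blue below 0.03 m/s and contact force between the fingers and jar_red below 0.05 N and horizontal distance between jar_blue and peg_blue below 0.016 m and z of jar_blue in the frame of peg_blue between 0.094 and 0.107 m and contact force between the fingers and jar_blue below 0.05 N and x of crown in the frame of bar_hang between -0.05 and 0.06 m and y of crown in the frame of bar_hang between -0.05 and 0.05 m and z of crown in the frame of bar_hang between -0.015 and 0.03 m and angle between defenders's own z axis and vertical below 0.6 rad and contact force between defenders and bar above 0.5 N and linear speed of defenders below 0.06 m/s and contact force between the fingers and defenders below 0.05 N); the robot touches nothing.
It fails at once if a bystander (tube rack, cup, basket, bottle) is pushed more than 25 mm from its place (distance of any of green_rack, black_rack, specimen_cup, red_basket, reagent_bottle from where it was at the start of the episode above 0.025 m).
It fails at once if the red jar is dropped: faster than 0.7 m/s (a fall of about 25 mm) while the fingers do not hold it (contact force between the fingers and jar_red below 0.01 N and linear speed of jar_red above 0.7 m/s).
It fails at once if the blue jar is dropped: faster than 0.7 m/s (a fall of about 25 mm) while the fingers do not hold it (contact force between the fingers and jar_blue below 0.01 N and linear speed of jar_blue above 0.7 m/s).
It fails at once if the ear defenders are dropped: faster than 0.7 m/s (a fall of about 25 mm) while the fingers do not hold it (contact force between the fingers and defenders below 0.01 N and linear speed of defenders above 0.7 m/s).
It also fails if it takes over 72 s, if anything falls off the work surface, if the arm or the gripper's body presses on something with over 40 N, if the wrist force passes 120 N, or if a joint passes its speed limit or range.

### The arm

A 7-joint arm with a two-finger parallel gripper is mounted at the origin on the work surface. World frame = base frame: x ahead of the robot, y to its left, z up, the work surface at z = 0. Lengths are in mm, angles in rad, forces in N, time in s.
With the tool pointing down it reaches from about 350 to 900 mm from the base axis. Payload 8.1 kg.
Tool frame: the origin (TCP) lies midway between the tips of the shut fingers; the grasp point (between the pads) lies 19 mm behind it (robot.tcp_to_grasp is the distance from the TCP to the grasp point, in mm); z points along the fingers, y is the direction in which the jaws open and shut (so a half turn about z gives the same grasp; the last joint's range is limited). The gripper opens to 92 mm and grips with 3 to 60 N. Pads are 19 mm wide; open, the fingers measure 130 mm over their backs; the gripper's body (75 mm by 190 mm) begins 47 mm behind the grasp point.
Start: joints at [1.013, 0.434, 0.025, 1.573, -0.012, 1.134, -0.075], TCP at [274.532, -561.494, 191.142] pointing down, gripper open.
Joint ranges: [-2.62, 2.62], [-0.44, 2.09], [-1.27, 1.32], [0.08, 2.57], [-1.32, 4.46], [0.12, 2], [-2.74, 2.74]. Speed limits (rad/s): [2.22, 2.22, 3.01, 3.01, 3.14, 3.14, 3.14].

### API

Orientations are given as a rotation vector (axis times angle).
In Python, from rig import robot, snapshot, camera_info, models gives the robot as it stands.
- The arm moves only by the tool send_rows, never from a script. Its argument "motion" is a list of rows, each a list of 7 numbers: the shift along the tool's x, y, z normalised to -1 to 1, where 1 is 0.4 m, then the turn, a rotation vector about the tool's x, y, z normalised to -1 to 1, where 1 is 120 degrees, then the gripper command: -1 is shut, 1 is fully open, values between are in proportion. A call has 1 to 8 rows; each row is the pose to reach, as a shift and turn from the pose commanded when the call began, along the tool's axes at that moment; what a row does not reach only later rows make up. A row lasts 1/12 s, in which the tool goes at most 41.7 mm and 7.16 degrees, less where a joint would pass 70% of its speed; a pose out of reach is approached as far as the arm can. A call with a number of a shift or a turn outside -1 to 1 is refused whole. A call with a gripper value outside its range is refused whole. The fingers move at their own pace and stop on an object; the grip force is fixed at half the most. Time passes only in rows, so rows that repeat a pose let the fingers close. It gives the time, the measured TCP pose, the force and the opening at its end, in the units of the state.
- robot.observe(): the state, without advancing time (a new reading comes with each control period).
- snapshot(name): name is "scene" or "top" or "wrist"; returns (picture, depth): 400x640x3 uint8, red, green, blue; 400x640 float32, mm along the optical axis (not along the pixel's ray), 0 where there is no reading.
- camera_info(name): a dict with "vertical_fov" (degrees; the focal length in pixels is half the picture's height over the tangent of half this angle, whatever the lens; pixels are square), "cx", "cy" (the principal point, pixels), "R" (3x3) and "t" (3): a world point X has camera coordinates R X + t; the wrist camera has in their place "hand_eye" (4x4, takes a point from camera to tool coordinates, whose origin is the TCP and whose axes are the flange's). Camera axes: x right, y down, z forward; pixel columns grow to the right and rows downward; lengths in mm; the calibration is good to about 2 mm. A picture is of the moment at which its call begins: read the wrist's pose just before it. camera_info takes no time and is no camera call.
- robot.sign_off(): hands the job in, once; it reports no verdict.
Trained networks look in the newest picture that a camera, given by its name, has taken for a name from the list of things; names that differ only in an ending like _2 or _b are one class to them, and where a whole thing is asked for, a point or a joint stands for the part that bears it (a point fixed in the world has none). Each returns a list of dicts, best first, with "score" (0 to 1); they miss things now and then, are a little off and sometimes report something else, mostly with a low value. They report only what shows in the picture. A call takes as long as a camera call.
- models.search_frame(camera, label): "at" ([row, column] in pixels, amid what is visible of it).
The state is a dict: "clock": time; "qpos": joint angles; "qd": joint speeds; "joint_efforts": joint torques, N m; "tool_pos": TCP position; "tcp_rot": TCP orientation; "wrist_force": force on the tool from outside, world axes, zero at the start; "torque": the same for the moment, N m; "gripper_width": finger opening in mm.
Only numpy, scipy, OpenCV 4.12 (cv2) and the standard library are available. Lean on these libraries where they do the work, as an engineer would, in place of code of your own. Each camera call takes 0.05 s, during which the arm holds its last target. There are 200 camera calls.

## Working session

There is one attempt and no reset: what is moved stays moved. The work goes in short steps, Python scripts to look and compute and a tool call to move; the robot and the scene stay as the last step left them, time stands still between calls to the robot, and variables do not carry over. Pictures are saved under pics/ and viewed, about 8 in all and at most 12, crops included, and the job is handed in when it is done.

Besides the shell and the picture viewer there is one more tool, called after "Call:" as name(argument=value, ...) on one line, values as JSON. send_rows: Moves the arm, as the interface text tells. Its arguments: {"type":"object","properties":{"motion":{"type":"array","items":{"type":"array","items":{"type":"number"}}}},"required":["motion"]}

```bash
ls; mkdir -p pics
cat > h.py <<'E'
import numpy as np, cv2
from scipy.spatial.transform import Rotation as R
from rig import robot, snapshot, camera_info, models
def cam(name, st=None):
    c=camera_info(name); f=200/np.tan(np.radians(c["vertical_fov"])/2)
    if "R" in c:
        Rc=np.array(c["R"]);t=np.array(c["t"]); M=np.eye(4); M[:3,:3]=Rc.T; M[:3,3]=-Rc.T@t
    else:
        T=np.eye(4);T[:3,:3]=R.from_rotvec(st["tcp_rot"]).as_matrix();T[:3,3]=st["tool_pos"]
        M=T@np.array(c["hand_eye"])
    return f,c["cx"],c["cy"],M
def cloud(name):
    st=robot.observe(); img,d=snapshot(name); f,cx,cy,M=cam(name,st)
    v,u=np.mgrid[0:400,0:640]
    P=np.stack([(u-cx)/f*d,(v-cy)/f*d,d],-1)@M[:3,:3].T+M[:3,3]
    P[d<=0]=np.nan
    return img,d,P
def rows(target_pos,target_R):
    s=robot.observe(); R0=R.from_rotvec(s["tcp_rot"])
    return np.round(R0.inv().apply(np.array(target_pos)-s["tool_pos"])/400,4), np.round((R0.inv()*target_R).as_rotvec()/np.radians(120),4)
E
python3 - <<'E'
from h import *
print(robot.observe())
for n in ("scene","top"):
    img,d,P=cloud(n); cv2.imwrite(f"pics/{n}0.png",img[...,::-1]); np.savez(f"/tmp/{n}.npz",img=img,P=P,d=d)
    print(n,camera_info(n))
    for l in ["jar_red","jar_blue","peg_red","peg_blue","cradle","stand","bar","defenders","crown","green_rack","black_rack","specimen_cup","red_basket","reagent_bottle"]:
        try: r=models.search_frame(n,l)
        except Exception as e: print(l,e);continue
        for q in r[:2]:
            a=np.round(q["at"]).astype(int); print(l,round(q["score"],2),a,np.round(P[min(a[0],399),min(a[1],639)]))
E
```

```text
pics
{'clock': 0.0, 'qpos': array([ 1.01340806,  0.43520321,  0.02495798,  1.57412734, -0.01158096,
        1.13398034, -0.07508578]), 'qd': array([ 7.81148112e-04, -1.50873176e-03, -1.26960593e-06,  6.37671227e-05,
       -4.39385895e-04, -2.03646295e-04,  1.48887973e-03]), 'joint_efforts': array([-1.15614755e-03, -6.67845654e+01,  9.84886140e-01, -3.14465761e+01,
       -6.06257049e-02,  4.29037982e-02,  1.37031102e-04]), 'tool_pos': array([ 274.23600411, -560.97918363,  190.34543115]), 'tcp_rot': array([-3.05927833e+00, -7.07850527e-01,  7.88918620e-04]), 'wrist_force': array([ 0.84365922, -0.31283527,  0.57185668]), 'torque': array([ 0.07233036, -0.06727045, -0.0219683 ]), 'gripper_width': 91.95526181802293}
scene {'vertical_fov': 44.192767835983375, 'cx': 312.3698424513843, 'cy': 193.5684378422239, 'R': array([[-0.42460768,  0.9053744 , -0.00234896],
       [ 0.49019765,  0.22771287, -0.84134007],
       [-0.76119287, -0.35839091, -0.54050104]]), 't': array([ 217.91002172, -153.85358027, 1630.62439009])}
jar_red 0.63 [187 168] [ 601. -365.   88.]
jar_blue 0.78 [201 217] [ 611. -
[... 1268 characters left out ...]
 -19. 177.]
peg_blue 0.79 [195 223] [555. 295.  11.]
peg_blue 0.53 [148 421] [ 711. -301.   50.]
cradle 0.88 [194 417] [ 576. -299.    8.]
stand 0.82 [195 223] [555. 295.  11.]
bar 0.78 [144 330] [685. -21. 172.]
defenders 0.58 [240 316] [425.   9. 159.]
crown 0.61 [235 315] [438.  12. 165.]
green_rack 0.82 [141 206] [706. 339.  74.]
green_rack 0.27 [238 317] [431.   7. 162.]
black_rack 0.67 [148 420] [ 711. -298.   48.]
black_rack 0.57 [192 222] [564. 298.  10.]
specimen_cup 0.71 [266 376] [ 354. -176.    5.]
specimen_cup 0.68 [239 315] [428.  12. 159.]
red_basket 0.76 [134 255] [750. 207.   6.]
reagent_bottle 0.73 [135 378] [ 740. -166.   75.]
reagent_bottle 0.44 [148 331] [674. -24. 172.]
```

```bash
python3 -c "
import cv2
a=cv2.imread('pics/top0.png')[90:310,170:490];cv2.imwrite('pics/t1.png',cv2.resize(a,(800,550)))"
```

```text
(no output)
```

View pics/t1.png

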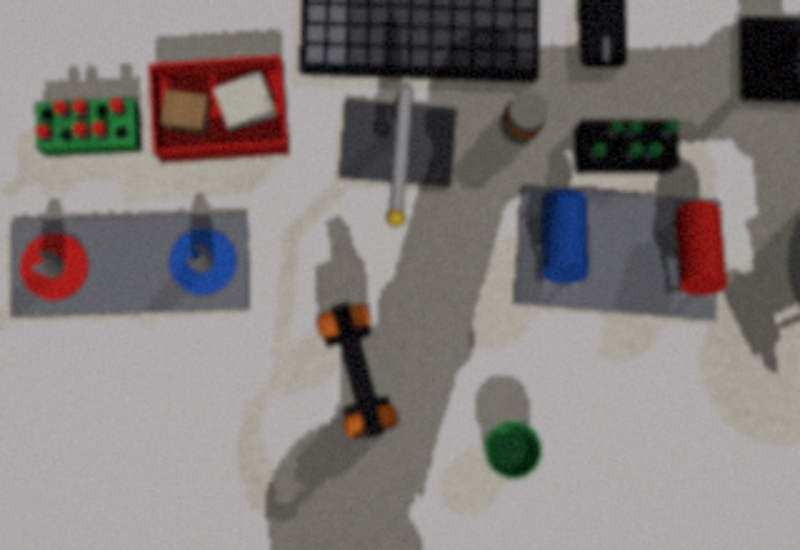

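View pics/scene0.png

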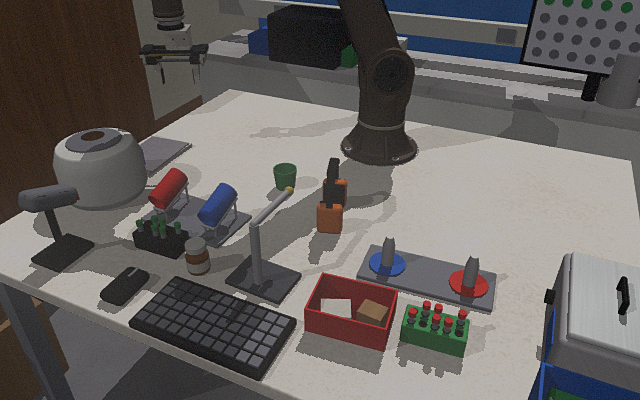

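Run:
```python
from h import *
print([x for x in dir(robot) if x[0]!='_'], camera_info("wrist"))
for n in ("top","scene"):
    D=np.load(f"/tmp/{n}.npz"); img=D["img"];P=D["P"]; hsv=cv2.cvtColor(img,cv2.COLOR_RGB2HSV).astype(int)
    H,S,V=[hsv[...,i] for i in range(3)]
    X,Y,Z=P[...,0],P[...,1],P[...,2]
    red=((H<8)|(H>172))&(S>140)&(V>60); blue=(H>100)&(H<125)&(S>120)&(V>50); org=(H>=5)&(H<20)&(S>150); yel=(H>20)&(H<32)&(S>140)
    def box(x0,x1,y0,y1,z0,z1): return (X>x0)&(X<x1)&(Y>y0)&(Y<y1)&(Z>z0)&(Z<z1)
    def rep(nm,m):
        q=P[m]; 
        if len(q)<4: print(n,nm,len(q)); return
        w,v=np.linalg.eigh(np.cov(q.T)); print(n,nm,len(q),"med",np.round(np.median(q,0)),"min",np.round(np.percentile(q,3,0)),"max",np.round(np.percentile(q,97,0)),"ax",np.round(v[:,2],2),"mid",np.round((np.percentile(q,2,0)+np.percentile(q,98,0))/2))
    rep("jarR",red&box(480,700,-460,-300,30,130)); rep("jarB",blue&box(480,700,-300,-130,30,130))
    rep("discR",red&box(480,640,300,460,0,30)); rep("discB",blue&box(480,640,140,300,0,30))
    rep("tipR",box(480,640,320,440,55,110)); rep("tipB",box(480,640,160,270,55,110))
    rep("bar",box(560,800,-80,60,150,200)); rep("ball",yel&box(540,800,-80,60,100,220)); rep("foot",box(600,800,-120,90,5,20)&(V<90))
    rep("crown",box(330,560,-60,90,145,190)); rep("cups",org&box(330,560,-80,110,20,120))
    o=org&box(330,560,-80,110,40,120)
    for s,lab in ((X>440,"far"),(X<440,"near")): rep("cup"+lab,o&s)
    rep("cupspec",(H>50)&(H<90)&(S>100)&box(280,450,-240,-100,40,90))
```

```text
['Unreachable', 'observe', 'sign_off', 'tcp_to_grasp'] {'vertical_fov': 62.938610837570096, 'cx': 322.2540896071673, 'cy': 192.22416148123529, 'hand_eye': array([[ 1.06411479e-03, -9.54265490e-01, -2.98958597e-01,
         8.10734067e+01],
       [ 9.99999311e-01,  1.16335675e-03, -1.53991693e-04,
         3.41361517e-01],
       [ 4.94744461e-04, -2.98958227e-01,  9.54266071e-01,
        -1.93563792e+02],
       [ 0.00000000e+00,  0.00000000e+00,  0.00000000e+00,
         1.00000000e+00]])}
top jarR 597 med [ 582. -373.   94.] min [ 536. -396.   72.] max [ 636. -354.  113.] ax [-0.98  0.02  0.18] mid [ 587. -375.   92.]
top jarB 625 med [ 591. -216.   94.] min [ 545. -241.   73.] max [ 645. -194.  113.] ax [-0.98  0.04  0.2 ] mid [ 595. -217.   93.]
top discR 469 med [547. 386.  15.] min [512. 354.  10.] max [583. 426.  19.] ax [ 1.    0.01 -0.  ] mid [549. 390.  15.]
top discB 486 med [559. 208.  15.] min [524. 175.  10.] max [597. 246.  19.] ax [-0.95  0.31  0.01] mid [560. 210.  15.]
top tipR 56 med [546. 382.  74.] min [537. 377.  59.] max [560. 397.  89.] ax [0.06 0.21 0.98] mi
[... 2163 characters left out ...]
9.   7.] max [768.  44.  15.] ax [ 0.07 -1.    0.  ] mid [720. -23.  11.]
scene crown 225 med [455.  25. 159.] min [404.   4. 147.] max [485.  39. 162.] ax [-0.95 -0.28  0.12] mid [444.  21. 154.]
scene cups 144 med [486.  27.  78.] min [365. -23.  50.] max [510.  63.  82.] ax [-0.97 -0.23  0.04] mid [437.  20.  61.]
scene cupfar 86 med [494.  48.  78.] min [478.   9.  59.] max [510.  63.  82.] ax [-0.38  0.92  0.1 ] mid [494.  36.  68.]
scene cupnear 55 med [376.  15.  79.] min [363. -25.  72.] max [394.  30.  82.] ax [-0.36  0.93  0.05] mid [379.   3.  76.]
scene cupspec 9 med [ 366. -175.   60.] min [ 344. -195.   58.] max [ 378. -135.   62.] ax [-0.14  0.99 -0.02] mid [ 360. -165.   60.]
```

```bash
cat >> h.py <<'E'
def down(yaz): # tool down, tool y at azimuth yaz, x at yaz+90
    y=np.array([np.cos(yaz),np.sin(yaz),0]);z=np.array([0,0,-1.]);return R.from_matrix(np.c_[np.cross(y,z),y,z])
def rel(p0,R0,p1,R1):
    return np.round(R0.inv().apply(np.array(p1,float)-np.array(p0,float))/400,3), np.round((R0.inv()*R1).as_rotvec()/np.radians(120),3)
def seq(*wps):  # chain from measured pose; each wp (pos,R)
    s=robot.observe(); p,r=s["tool_pos"],R.from_rotvec(s["tcp_rot"])
    for a,b in wps:
        m=rel(p,r,a,b); print(list(map(float,m[0]))+list(map(float,m[1])), "dist",round(float(np.linalg.norm(np.array(a)-p))),"deg",round(float(np.degrees((r.inv()*b).magnitude()))))
        p,r=np.array(a,float),b
E
python3 - <<'E'
from h import *
s=robot.observe()
A=down(-1.284)
seq(([370,-270,240],A),([434,19.5,230],A),([434,19.5,150],A))
E
```

```text
[0.534, -0.55, -0.122, 0.0, -0.0, 0.08] dist 311 deg 10
[0.358, -0.649, 0.025, 0.0, 0.0, 0.0] dist 297 deg 0
[0.0, 0.0, 0.2, 0.0, 0.0, 0.0] dist 80 deg 0
```

Call:
send_rows(motion=[[0.534,-0.55,-0.122,0,0,0.08,1],[0.534,-0.55,-0.122,0,0,0.08,1],[0.534,-0.55,-0.122,0,0,0.08,1],[0.534,-0.55,-0.122,0,0,0.08,1],[0.534,-0.55,-0.122,0,0,0.08,1],[0.534,-0.55,-0.122,0,0,0.08,1],[0.534,-0.55,-0.122,0,0,0.08,1],[0.534,-0.55,-0.122,0,0,0.08,1]])

```text
clock: 2.17
tool_pos: [371.7, -265.0, 241.1]
tcp_rot: [-3.108, -0.458, -0.003]
wrist_force: [-0.1, -0.3, -0.2]
gripper_width: 91.8
```

Call:
send_rows(motion=[[0.358,-0.649,0.025,0,0,0,0.3],[0.358,-0.649,0.025,0,0,0,0.3],[0.358,-0.649,0.025,0,0,0,0.3],[0.358,-0.649,0.025,0,0,0,0.3],[0.358,-0.649,0.025,0,0,0,0.3],[0.358,-0.649,0.025,0,0,0,0.3],[0.358,-0.649,0.025,0,0,0,0.3],[0.358,-0.649,0.025,0,0,0,0.3]])

```text
clock: 2.83
tool_pos: [434.5, 27.1, 230.4]
tcp_rot: [-3.105, -0.462, -0.004]
wrist_force: [0.5, 0.8, -0.0]
gripper_width: 59.8
```

Run:
```python
from h import *
s=robot.observe(); print(s["qpos"],s["tool_pos"],s["tcp_rot"],s["gripper_width"])
img,d,P=cloud("wrist"); cv2.imwrite("pics/w1.png",img[...,::-1])
m=(P[...,2]>148)&(P[...,2]<172)&(np.abs(P[...,0]-434)<90)&(np.abs(P[...,1]-19)<60)
q=P[m]; w,v=np.linalg.eigh(np.cov(q[:,:2].T)); print(len(q),np.percentile(q,2,0),np.percentile(q,98,0),q.mean(0),v[:,1],np.arctan2(v[1,1],v[0,1]))
c=q[:,:2]-[434,19.5]; u=np.array([.959,.283]);n=np.array([-.283,.959]);k=abs(c@u)<30; print("across",np.percentile(c[k]@n,[2,50,98]),"along",np.percentile(c@u,[2,98]), "z",np.median(q[k][:,2]))
A=down(-1.284); seq(([434,19.5,150],A))
```

```text
[ 0.17950689  0.11603905 -0.39602098  1.92141879  0.0468904   1.11105734
 -1.51000652] [434.45163762  27.14663752 230.37926967] [-3.10455262 -0.46225723 -0.00351704] 59.750932161321785
2928 [388.75367534  -2.31853018 149.00208515] [479.63020078  36.27346461 161.33859146] [437.82134365  17.85373849 158.32713126] [-0.95690495 -0.29040129] -2.846946477290465
across [-14.20213417  -2.55380632   8.93886931] along [-48.15578523  46.39658262] z 159.9175849466082
[-0.004, 0.012, 0.2, -0.001, -0.001, 0.004] dist 80 deg 0
```

Run:
```python
from h import *
s=robot.observe(); print(s["tool_pos"],s["qd"].round(3)); A=down(-1.284); seq(([434.7,17.1,190],A),([434.7,17.1,151],A))
```

```text
[434.17007183  24.61826877 230.17208211] [ 0.052 -0.012  0.077  0.021  0.014  0.01   0.081]
[-0.004, 0.019, 0.1, -0.001, -0.001, 0.004] dist 41 deg 0
[0.0, 0.0, 0.098, 0.0, 0.0, 0.0] dist 39 deg 0
```

Call:
send_rows(motion=[[0,0.006,0.1,0,0,0,0.3],[0,0.006,0.1,0,0,0,0.3],[0,0.006,0.1,0,0,0,0.3],[0,0.006,0.1,0,0,0,0.3],[0,0.006,0.1,0,0,0,0.3]])

```text
clock: 3.3
tool_pos: [435.1, 16.7, 191.4]
tcp_rot: [3.109, 0.448, 0.003]
wrist_force: [-0.3, -0.3, 0.6]
gripper_width: 59.6
```

Call:
send_rows(motion=[[0,0,0.05,0,0,0,0.3],[0,0,0.1,0,0,0,0.3],[0,0,0.1,0,0,0,0.3],[0,0,0.1,0,0,0,-1],[0,0,0.1,0,0,0,-1],[0,0,0.1,0,0,0,-1],[0,0,0.1,0,0,0,-1],[0,0,0.1,0,0,0,-1]])

```text
clock: 3.97
tool_pos: [434.8, 17.3, 150.7]
tcp_rot: [3.109, 0.449, 0.002]
wrist_force: [-0.5, 0.5, -0.0]
gripper_width: 30.8
```

Run:
```python
from h import *
s=robot.observe(); print(s["tool_pos"],s["gripper_width"]); A=down(-1.284); B=down(-0.05)
p=[435,17,150]
def ch(p,r,*w):
    for a,b in w: print(rel(p,r,a,b)); p,r=a,b
ch(p,A,([435,17,195],A),([450,-11,195],B),([656,-20.5,195],B),([656,-20.5,182],B))
```

```text
[434.79144732  17.25605191 150.68284628] 30.79153114186776
(array([ 0.   ,  0.   , -0.112]), array([0., 0., 0.]))
(array([0.016, 0.078, 0.   ]), array([ 0.   ,  0.   , -0.589]))
(array([0.002, 0.516, 0.   ]), array([0., 0., 0.]))
(array([0.   , 0.   , 0.032]), array([0., 0., 0.]))
```

Call:
send_rows(motion=[[0,0,0,0,0,0,-1],[0,0,0,0,0,0,-1],[0,0,0,0,0,0,-1],[0,0,-0.02,0,0,0,-1],[0,0,-0.05,0,0,0,-1],[0,0,-0.09,0,0,0,-1],[0,0,-0.125,0,0,0,-1],[0,0,-0.125,0,0,0,-1]])

```text
clock: 4.63
tool_pos: [435.9, 17.6, 202.8]
tcp_rot: [3.109, 0.45, 0.007]
wrist_force: [0.7, 0.7, 0.3]
gripper_width: 0.5
```

Run:
```python
from h import *
img,d,P=cloud("wrist"); cv2.imwrite("pics/w2.png",img[...,::-1])
i2,_,P2=cloud("scene"); cv2.imwrite("pics/s2.png",cv2.resize(i2[100:300,200:460,::-1],(780,600)))
w=cv2.imread("pics/w2.png"); cv2.imwrite("pics/c2.png",np.hstack([cv2.resize(cv2.imread("pics/s2.png"),(400,308)),cv2.resize(w,(400,250),).copy() if 0 else cv2.copyMakeBorder(cv2.resize(w,(400,250)),0,58,0,0,0)]))
m=(P[...,2]>148)&(P[...,2]<172)&(np.abs(P[...,0]-434)<90)&(np.abs(P[...,1]-19)<70)
q=P[m]; print(len(q),q.mean(0) if len(q) else 0, np.percentile(q,[2,98],0))
```

```text
2820 [447.55031307  20.79437924 158.52701294] [[412.91521669   2.9789578  149.09892072]
 [480.08142592  36.88460461 161.22055766]]
```

View pics/c2.png

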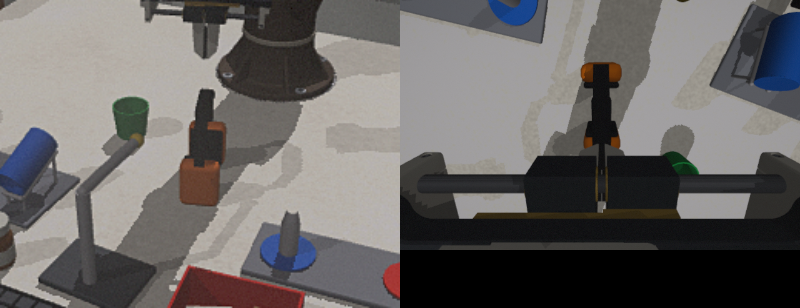

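Call:
send_rows(motion=[[0,0,0,0,0,0,0.1],[0,0,0,0,0,0,0.1],[0,0,0,0,0,0,0.1],[0,0,0,0,0,0,0.1],[0,0,0,0,0,0,0.1],[0,0,0,0,0,0,0.1],[0,0,0,0,0,0,0.1],[0,0,0.05,0,0,0,0.1]])

```text
clock: 5.4
tool_pos: [436.7, 17.6, 182.3]
tcp_rot: [3.109, 0.449, 0.009]
wrist_force: [0.2, 0.3, -0.7]
gripper_width: 48.2
```

Call:
send_rows(motion=[[0,0,0.04,0,0,0,0.1],[0,0,0.079,0,0,0,0.1],[0,0,0.079,0,0,0,0.1],[0,0,0.079,0,0,0,0.1],[0,0,0.079,0,0,0,-1],[0,0,0.079,0,0,0,-1],[0,0,0.079,0,0,0,-1],[0,0,0.079,0,0,0,-1]])

```text
clock: 6.07
tool_pos: [434.8, 17.2, 149.0]
tcp_rot: [3.109, 0.449, 0.002]
wrist_force: [-0.1, 1.4, 0.8]
gripper_width: 28.5
```

Call:
send_rows(motion=[[0,0,0,0,0,0,-1],[0,0,0,0,0,0,-1],[0,0,0,0,0,0,-1],[0,0,0,0,0,0,-1],[0,0,0,0,0,0,-1]])

```text
clock: 6.48
tool_pos: [434.3, 17.2, 148.3]
tcp_rot: [3.109, 0.449, -0.0]
wrist_force: [0.2, 0.1, 0.0]
gripper_width: 0.6
```

Run:
```python
from h import *
img,d,P=cloud("wrist")
i2,_,P2=cloud("scene"); i3,_,P3=cloud("top")
a=cv2.resize(i2[110:240,290:380,::-1],(360,520),interpolation=cv2.INTER_CUBIC); b=cv2.resize(img[...,::-1],(440,275))
b=cv2.copyMakeBorder(b,0,245,0,0,0); b[280:520]=cv2.resize(i3[190:290,260:400,::-1],(440,240))
cv2.imwrite("pics/c3.png",np.hstack([a,b]))
s=robot.observe();print(s["tool_pos"],s["gripper_width"])
```

```text
[434.28330781  17.19575451 148.32055324] 0.5065125930162904
```

View pics/c3.png

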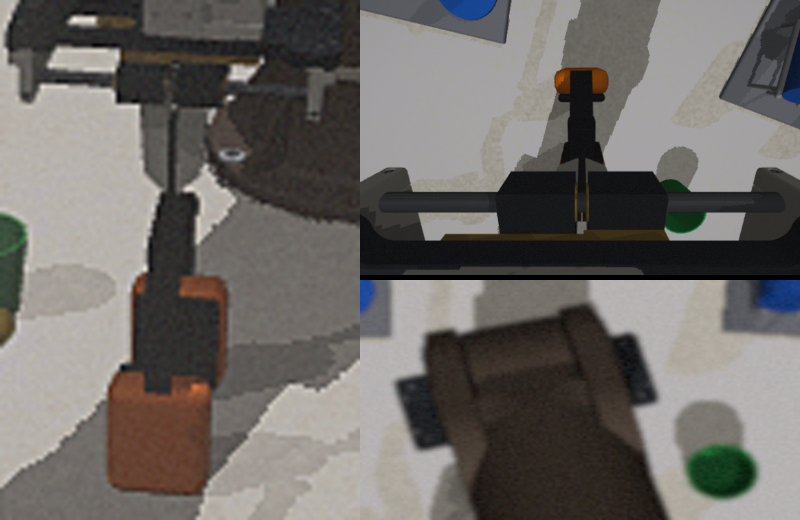

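Run:
```python
from h import *
i2,_,P=cloud("scene")
# columns near the tip, full-res pixel approx: crop x 175/4+290, y 192/4+110
for r in range(140,168,1):
    print(r,[tuple(np.round(P[r,c]).astype(int)) for c in (331,334,337)], i2[r,334])
s=robot.observe()
f,cx,cy,M=cam("scene"); Mi=np.linalg.inv(M)
for X in (s["tool_pos"],[434.5,17,160],[434.5+35,17+10,160],[434.5-35,17-10,160]):
    q=Mi[:3,:3]@X+Mi[:3,3]; print(X,q[0]/q[2]*f+cx,q[1]/q[2]*f+cy,q[2])
```

```text
140 [(np.int64(446), np.int64(18), np.int64(232)), (np.int64(442), np.int64(23), np.int64(231)), (np.int64(442), np.int64(31), np.int64(233))] [78 78 73]
141 [(np.int64(445), np.int64(17), np.int64(228)), (np.int64(443), np.int64(24), np.int64(229)), (np.int64(441), np.int64(31), np.int64(230))] [79 75 71]
142 [(np.int64(445), np.int64(17), np.int64(226)), (np.int64(443), np.int64(24), np.int64(226)), (np.int64(439), np.int64(30), np.int64(226))] [74 70 65]
143 [(np.int64(444), np.int64(17), np.int64(223)), (np.int64(441), np.int64(23), np.int64(223)), (np.int64(444), np.int64(32), np.int64(226))] [75 73 71]
144 [(np.int64(443), np.int64(17), np.int64(220)), (np.int64(444), np.int64(24), np.int64(221)), (np.int64(442), np.int64(31), np.int64(222))] [74 73 70]
145 [(np.int64(445), np.int64(17), np.int64(218)), (np.int64(445), np.int64(25), np.int64(220)), (np.int64(441), np.int64(31), np.int64(219))] [86 80 80]
146 [(np.int64(445), np.int64(17), np.int64(215)), (np.int64(445), np.int64(25), np.int64(217)), (np.int64(439), np.int64(30), np.int64(215))] [81 75 76]
147 [(np.int64(444), n
[... 2823 characters left out ...]
4(22), np.int64(160)), (np.int64(430), np.int64(28), np.int64(159))] [54 50 50]
166 [(np.int64(445), np.int64(19), np.int64(161)), (np.int64(444), np.int64(26), np.int64(162)), (np.int64(437), np.int64(31), np.int64(160))] [44 42 43]
167 [(np.int64(447), np.int64(19), np.int64(160)), (np.int64(441), np.int64(25), np.int64(158)), (np.int64(437), np.int64(31), np.int64(157))] [46 44 43]
[434.29948705  17.17308748 148.30154443] 332.1374460963762 168.47580688302054 1213.7268999896824
[434.5, 17, 160] 332.1325618482699 164.35046534026543 1207.313276580422
[469.5, 27, 160] 330.2094947534347 171.7336522192975 1177.0876170311467
[399.5, 7, 160] 333.96169093501186 157.3279324761967 1237.5389361296973
```

Run:
```python
from h import *
s=robot.observe(); img,d,P=cloud("wrist"); 
Rt=R.from_rotvec(s["tcp_rot"]); T=Rt.inv().apply((P-s["tool_pos"]).reshape(-1,3)).reshape(P.shape)
print(robot.tcp_to_grasp)
for c in (318,326,330):
  print(c,[(r,*np.round(T[r,c]).astype(int).tolist()) for r in range(195,300,6) if d[r,c]>0])
i,_,P=cloud("top")
```

```text
18.8
318 [(195, 22, -2, -11), (201, 19, -2, -11), (207, 15, -2, -12), (213, 11, -2, -12), (219, 7, -2, -12), (225, 3, -2, -11), (231, -1, -2, -11), (237, 9, -2, -41), (243, 10, -2, -49), (249, 9, -2, -54), (255, 10, -2, -61), (261, 9, -2, -65), (267, 10, -1, -72), (273, 9, -1, -74), (279, 30, -1, -113), (285, 30, -1, -116), (291, 30, -1, -119), (297, 28, -1, -119)]
326 [(195, 23, 3, -12), (201, 19, 3, -12), (207, 15, 3, -12), (213, 12, 3, -13), (219, 7, 3, -11), (225, 4, 3, -12), (231, -1, 3, -11), (237, 10, 2, -42), (243, 9, 2, -47), (249, 9, 2, -54), (255, 10, 2, -61), (261, 9, 2, -66), (267, 9, 2, -71), (273, 9, 2, -75), (279, 31, 1, -115), (285, 31, 1, -117), (291, 29, 1, -117), (297, 29, 1, -119)]
330 [(195, 22, 5, -12), (201, 19, 5, -11), (207, 15, 5, -11), (213, 11, 5, -12), (219, 8, 5, -13), (225, 3, 5, -11), (231, 11, 4, -36), (237, 11, 4, -45), (243, 11, 4, -52), (249, 11, 4, -57), (255, 11, 4, -64), (261, 11, 4, -68), (267, 34, 3, -113), (273, 35, 2, -117), (279, 34, 2, -119), (285, 32, 2, -119), (291, 32, 2, -121), (297, 30, 2, -122)]
```

Call:
send_rows(motion=[[0,0,0,0,0,0,0.15],[0,0,0,0,0,0,0.15],[0,0,0,0,0,0,0.15],[0,0,0,0,0,0,0.15],[0,0,0,0,0,0,0.15],[0,0,0,0,0,0,0.15],[0,0,0,0,0,0,0.15],[0,0,0,0,0,0,0.15]])

```text
clock: 7.45
tool_pos: [434.3, 17.2, 148.3]
tcp_rot: [3.109, 0.45, 0.0]
wrist_force: [-0.6, 0.0, 0.4]
gripper_width: 49.0
```

Call:
send_rows(motion=[[0,0,0.04,0,0,0,0.15],[0,0,0.088,0,0,0,0.15],[0,0,0.088,0,0,0,0.15],[0,0,0.088,0,0,0,0.15],[0,0,0.088,0,0,0,-1],[0,0,0.088,0,0,0,-1],[0,0,0.088,0,0,0,-1],[0,0,0.088,0,0,0,-1]])

```text
clock: 8.12
tool_pos: [434.8, 17.2, 113.8]
tcp_rot: [3.109, 0.449, 0.002]
wrist_force: [0.3, -0.4, 0.4]
gripper_width: 30.8
```

Call:
send_rows(motion=[[0,0,0,0,0,0,-1],[0,0,0,0,0,0,-1],[0,0,0,0,0,0,-1],[0,0,0,0,0,0,-1],[0,0,0,0,0,0,-1]])

```text
clock: 8.53
tool_pos: [434.6, 17.2, 113.5]
tcp_rot: [3.109, 0.45, 0.001]
wrist_force: [-1.1, -0.5, 4.7]
gripper_width: 23.4
```

Call:
send_rows(motion=[[0,0,-0.01,0,0,0,-1],[0,0,-0.03,0,0,0,-1],[0,0,-0.06,0,0,0,-1],[0,0,-0.09,0,0,0,-1],[0,0,-0.115,0,0,0,-1],[0,0,-0.12,0,0,0,-1],[0,0,-0.12,0,0,0,-1],[0,0,-0.12,0,0,0,-1]])

```text
clock: 9.2
tool_pos: [434.0, 17.1, 160.9]
tcp_rot: [3.109, 0.449, -0.0]
wrist_force: [-0.7, 0.8, -1.7]
gripper_width: 23.8
```

Call:
send_rows(motion=[[0,0,0,0,0,-0.03,-1],[0,0,0,0,0,-0.08,-1],[0,0,0,0,0,-0.13,-1],[0,0,0,0,0,-0.18,-1],[0,0,0,0,0,-0.23,-1],[0,0,0,0,0,-0.28,-1],[0,0,0,0,0,-0.33,-1],[0,0,0,0,0,-0.38,-1]])

```text
clock: 9.87
tool_pos: [433.6, 17.1, 160.3]
tcp_rot: [-2.687, -1.626, 0.002]
wrist_force: [0.5, -0.3, -2.8]
gripper_width: 23.4
```

Call:
send_rows(motion=[[0,0,0,0,0,-0.05,-1],[0,0,0,0,0,-0.1,-1],[0,0,0,0,0,-0.15,-1],[0,0,0,0,0,-0.19,-1],[0,0,0,0,0,-0.209,-1],[0,0,0,0,0,-0.209,-1],[0,0,0,0,0,-0.209,-1],[0,0,0,0,0,-0.209,-1]])

```text
clock: 10.53
tool_pos: [434.0, 17.1, 160.7]
tcp_rot: [-2.278, -2.163, 0.001]
wrist_force: [-0.4, 0.3, -2.6]
gripper_width: 23.6
```

Call:
send_rows(motion=[[-0.015,0.02,0,0,0,0,-1],[-0.03,0.05,0,0,0,0,-1],[-0.05,0.09,0,0,0,0,-1],[-0.066,0.13,0,0,0,0,-1],[-0.066,0.16,0,0,0,0,-1],[-0.066,0.18,0,0,0,0,-1],[-0.066,0.19,0,0,0,0,-1],[-0.066,0.19,0,0,0,0,-1]])

```text
clock: 11.2
tool_pos: [509.8, -13.0, 160.9]
tcp_rot: [-2.276, -2.165, -0.0]
wrist_force: [-0.5, 0.5, -2.5]
gripper_width: 23.8
```

Run:
```python
from h import *
s=robot.observe(); print(s["tool_pos"],s["gripper_width"],s["qpos"].round(2)); seq(([656,-20.5,161],down(-.05)))
i2,_,P2=cloud("scene"); cv2.imwrite("pics/s4.png",cv2.resize(i2[100:300,180:440,::-1],(650,500)))
```

```text
[509.79574248 -13.04343672 160.85934262] 23.834213992568245 [ 0.34  0.33 -0.53  1.86  0.2   1.   -0.32]
[-0.0, 0.366, -0.0, -0.0, -0.0, -0.0] dist 146 deg 0
```

View pics/s4.png

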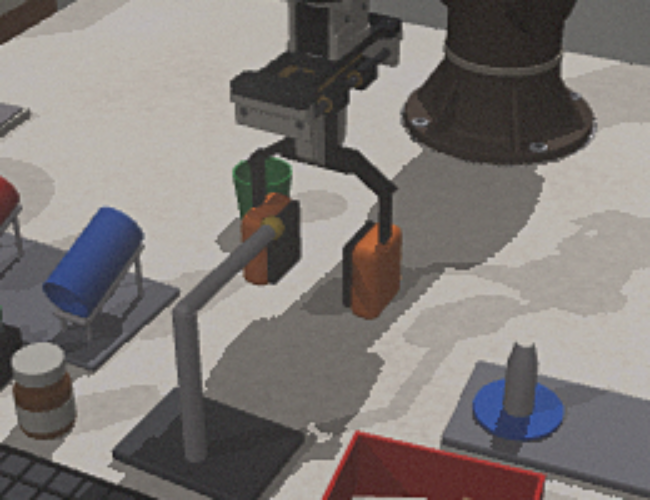

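Call:
send_rows(motion=[[0,0.02,0,0,0,0,-1],[0,0.07,0,0,0,0,-1],[0,0.13,0,0,0,0,-1],[0,0.2,0,0,0,0,-1],[0,0.27,0,0,0,0,-1],[0,0.32,0,0,0,0,-1],[0,0.35,0,0,0,0,-1],[0,0.366,0,0,0,0,-1]])

```text
clock: 11.92
tool_pos: [656.5, -20.3, 160.7]
tcp_rot: [2.276, 2.165, 0.0]
wrist_force: [-1.0, 0.7, -1.9]
gripper_width: 23.7
```

Call:
send_rows(motion=[[0,0,0,0,0,0,-1],[0,0,0,0,0,0,-1],[0,0,0.01,0,0,0,-1],[0,0,0.02,0,0,0,-1],[0,0,0.03,0,0,0,-1],[0,0,0.03,0,0,0,-1]])

```text
clock: 12.42
tool_pos: [654.0, -20.6, 148.1]
tcp_rot: [-2.276, -2.165, 0.002]
wrist_force: [-1.3, -0.1, -2.4]
gripper_width: 23.6
```

Run:
```python
from h import *
s=robot.observe(); print(s["tool_pos"],s["gripper_width"],s["wrist_force"])
i2,_,P=cloud("scene"); X,Y,Z=[P[...,i] for i in range(3)]
m=(X>600)&(X<720)&(Y>-120)&(Y<80)&(Z>160)&(Z<240)
for a in range(160,240,5):
    k=m&(Z>=a)&(Z<a+5); print(a,k.sum(),np.round(np.nanpercentile(P[k],[5,95],0)[:,:2]).tolist() if k.sum()>3 else "")
```

```text
[653.9932072  -20.55728525 148.06239385] 23.567610437575034 [-1.32603126 -0.1438842  -2.36729692]
160 29 [[646.0, -92.0], [704.0, 53.0]]
165 81 [[646.0, -91.0], [709.0, 52.0]]
170 176 [[605.0, -85.0], [716.0, 47.0]]
175 95 [[605.0, -77.0], [711.0, 39.0]]
180 87 [[649.0, -67.0], [667.0, 34.0]]
185 80 [[649.0, -62.0], [672.0, 26.0]]
190 117 [[642.0, -22.0], [669.0, 18.0]]
195 74 [[634.0, -25.0], [682.0, 10.0]]
200 47 [[630.0, -27.0], [683.0, -6.0]]
205 43 [[633.0, -21.0], [684.0, -7.0]]
210 34 [[631.0, -21.0], [684.0, -6.0]]
215 34 [[629.0, -16.0], [684.0, -7.0]]
220 22 [[628.0, -15.0], [686.0, -6.0]]
225 22 [[628.0, -15.0], [685.0, -7.0]]
230 15 [[627.0, -15.0], [686.0, -6.0]]
235 10 [[625.0, -11.0], [686.0, -8.0]]
```

Call:
send_rows(motion=[[0,0,0.005,0,0,0,-1],[0,0,0.008,0,0,0,-1],[0,0,0.008,0,0,0,-1],[0,0,0.008,0,0,0,-1]])

```text
clock: 12.8
tool_pos: [655.1, -20.3, 145.9]
tcp_rot: [-2.276, -2.165, 0.0]
wrist_force: [-0.6, -0.3, -2.7]
gripper_width: 23.5
```

Call:
send_rows(motion=[[0,0,0.003,0,0,0,-1],[0,0,0.004,0,0,0,-1],[0,0,0.004,0,0,0,-1]])

```text
clock: 13.05
tool_pos: [655.2, -20.2, 144.6]
tcp_rot: [2.276, 2.165, 0.0]
wrist_force: [-0.6, 0.8, 0.8]
gripper_width: 23.8
```

Call:
send_rows(motion=[[0,0,0,0,0,0,0.1],[0,0,0,0,0,0,0.1],[0,0,0,0,0,0,0.1],[0,0,0,0,0,0,0.1],[0,0,0,0,0,0,0.1],[0,0,-0.05,0,0,0,0.1],[0,0,-0.15,0,0,0,0.1],[0,0,-0.2,0,0,0,0.1]])

```text
clock: 13.72
tool_pos: [655.9, -19.9, 227.7]
tcp_rot: [2.275, 2.164, 0.003]
wrist_force: [0.6, 0.7, 1.2]
gripper_width: 50.3
```

Run:
```python
from h import *
s=robot.observe(); print(s["tool_pos"],s["gripper_width"],s["wrist_force"],s["qpos"].round(2))
i2,_,P=cloud("scene"); X,Y,Z=[P[...,i] for i in range(3)]
m=(X>600)&(X<720)&(Y>-70)&(Y<40)&(Z>183)&(Z<196); print(m.sum(),np.nanpercentile(P[m],[3,50,97],0).round())
# jar tool orientations
def jar_tool(delta, jaz=-0.05):
    # tool z: in vertical plane of jar axis, 20+delta deg below level; tool y horizontal az jaz-90
    a=np.radians(20+delta); z=np.array([np.cos(a)*np.cos(jaz),np.cos(a)*np.sin(jaz),-np.sin(a)]); y=np.array([np.cos(jaz-np.pi/2),np.sin(jaz-np.pi/2),0])
    return np.c_[np.cross(y,z),y,z]
ax=np.array([np.cos(.349)*np.cos(-.05),np.cos(.349)*np.sin(-.05),-np.sin(.349)])
for bx,by in ((540,-372.5),(548,-214.7)):
    T=jar_tool(25); g=np.array([bx,by,90])+28*ax; tcp=g+55*T[:,2]
    print("grasp",g,"tcp",tcp,"pre",tcp-90*T[:,2])
```

```text
[655.90986079 -19.93273277 227.69465833] 50.33652171989033 [0.60301838 0.70440741 1.22010721] [ 0.25  0.51 -0.48  1.41  0.24  1.28 -0.3 ]
335 [[646. -57. 184.]
 [660. -16. 190.]
 [669.  21. 193.]]
grasp [ 566.27914077 -373.8150531    80.42516862] tcp [ 605.12141027 -375.75878662   41.53429566] pre [ 541.5613329  -372.57813177  105.17390596]
grasp [ 574.27914077 -216.0150531    80.42516862] tcp [ 613.12141027 -217.95878662   41.53429566] pre [ 549.5613329  -214.77813177  105.17390596]
```

```bash
cat >> h.py <<'E'
from scipy.spatial.transform import Slerp
def jt(a,az): # tool z a deg below level along azimuth az; tool y horizontal az-90
    a=np.radians(a); z=np.array([np.cos(a)*np.cos(az),np.cos(a)*np.sin(az),-np.sin(a)]); y=np.array([np.sin(az),-np.cos(az),0])
    return R.from_matrix(np.c_[np.cross(y,z),y,z])
def mid(A,B,t): return Slerp([0,1],R.concatenate([A,B]))(t)
def chain(p,r,*w):
    for a,b in w:
        m=rel(p,r,a,b); print(np.r_[m[0],m[1]].tolist(), round(float(np.linalg.norm(np.array(a)-np.array(p)))),"mm",round(float(np.degrees((r.inv()*b).magnitude()))),"deg"); p,r=a,b
E
python3 - <<'E'
from h import *
A=down(-.05);B=jt(45,-.05); p=[655.5,-20,225.5]
chain(p,A,([600,-120,235],mid(A,B,.5)),([549.6,-214.8,150],B),([549.6,-214.8,105],B))
E
```

```text
[-0.257, -0.126, -0.024, -0.147, 0.147, 0.354] 115 mm 49 deg
[-0.319, 0.055, 0.111, -0.147, 0.147, 0.354] 137 mm 49 deg
[-0.08, 0.0, 0.08, 0.0, 0.0, 0.0] 45 mm 0 deg
```

Call:
send_rows(motion=[[-0.257,-0.126,-0.024,-0.147,0.147,0.354,1],[-0.257,-0.126,-0.024,-0.147,0.147,0.354,1],[-0.257,-0.126,-0.024,-0.147,0.147,0.354,1],[-0.257,-0.126,-0.024,-0.147,0.147,0.354,1],[-0.257,-0.126,-0.024,-0.147,0.147,0.354,1],[-0.257,-0.126,-0.024,-0.147,0.147,0.354,1],[-0.257,-0.126,-0.024,-0.147,0.147,0.354,1],[-0.257,-0.126,-0.024,-0.147,0.147,0.354,1]])

```text
clock: 14.43
tool_pos: [597.0, -121.4, 232.9]
tcp_rot: [2.842, 1.137, 0.66]
wrist_force: [-1.0, -0.1, -0.3]
gripper_width: 91.5
```

Call:
send_rows(motion=[[-0.319,0.055,0.111,-0.147,0.147,0.354,1],[-0.319,0.055,0.111,-0.147,0.147,0.354,1],[-0.319,0.055,0.111,-0.147,0.147,0.354,1],[-0.319,0.055,0.111,-0.147,0.147,0.354,1],[-0.319,0.055,0.111,-0.147,0.147,0.354,1],[-0.319,0.055,0.111,-0.147,0.147,0.354,1],[-0.319,0.055,0.111,-0.147,0.147,0.354,1],[-0.319,0.055,0.111,-0.147,0.147,0.354,1]])

```text
clock: 15.1
tool_pos: [537.9, -217.4, 176.8]
tcp_rot: [-2.918, -0.092, -1.139]
wrist_force: [-0.1, -0.0, 0.2]
gripper_width: 92.1
```

Run:
```python
from h import *
s=robot.observe(); print(s["tool_pos"],s["gripper_width"],s["wrist_force"],s["qpos"].round(2)); B=jt(45,-.05)
print("err deg",np.degrees((R.from_rotvec(s["tcp_rot"]).inv()*B).magnitude()))
img,d,P=cloud("wrist"); cv2.imwrite("pics/w5.png",img[...,::-1])
hsv=cv2.cvtColor(img,cv2.COLOR_RGB2HSV).astype(int);H,S,V=[hsv[...,i] for i in range(3)]
m=(H>100)&(H<125)&(S>120)&(V>40)&(P[...,2]>30)&(P[...,2]<135)&(P[...,0]<700)
q=P[m]; print(len(q),np.percentile(q,[2,50,98],0).round(1).tolist())
b=q[(q[:,0]<np.percentile(q[:,0],15))]; print("bottom end",b.mean(0).round(1))
for x0 in range(530,650,15):
    k=q[abs(q[:,0]-x0)<7]; 
    if len(k)>50: print(x0,np.percentile(k[:,1],[2,98]).round(1),np.percentile(k[:,2],97).round(1))
```

```text
[ 537.91509559 -217.37612476  176.83880021] 92.06442510422417 [-0.05314987 -0.04808028  0.2082569 ] [ 1.41  0.32 -0.99  2.29 -1.31  0.12  0.29]
err deg 6.655307501056043
5362 [[542.5, -246.1, 70.5], [576.8, -221.6, 94.7], [645.8, -196.6, 113.1]]
bottom end [ 545.8 -221.2   81.2]
545 [-243.8 -196. ] 98.3
560 [-243.6 -195.6] 114.2
575 [-244.9 -196. ] 110.7
590 [-246.  -196.8] 104.9
605 [-246.4 -197.7] 99.4
620 [-248.2 -198.7] 93.8
635 [-248.3 -199.5] 88.2
```

```bash
cat > kin.py <<'E'
import numpy as np, itertools
from scipy.optimize import least_squares
from scipy.spatial.transform import Rotation as R
Rz=lambda a:R.from_euler('z',a);Ry=lambda a:R.from_euler('y',a)
def fk(q,x,s):
    h,L1,a,b,L2,c,L3,yaw,y7=x; s1,s3,s5,s7=s
    p=np.array([0,0,h]);r=Rz(yaw+s1*q[0])*Ry(q[1]);p=p+r.apply([0,0,L1]);r=r*Rz(s3*q[2]);p=p+r.apply([a,0,0]);r=r*Ry(q[3])
    p=p+r.apply([b,0,L2]);r=r*Rz(s5*q[4])*Ry(q[5]);p=p+r.apply([c,0,L3]);r=r*Rz(y7+s7*q[6]);return p,r
D=[([1.01340806,.43520321,.02495798,1.57412734,-.01158096,1.13398034,-.07508578],[274.236,-560.979,190.345],[-3.05927833,-.707850527,.00078892]),
([.17950689,.11603905,-.39602098,1.92141879,.0468904,1.11105734,-1.51000652],[434.4516,27.1466,230.379],[-3.10455,-.462257,-.003517]),
([.34,.33,-.53,1.86,.2,1.0,-.32],[509.796,-13.043,160.859],[-2.276,-2.165,0]),
([.25,.51,-.48,1.41,.24,1.28,-.3],[655.91,-19.93,227.69],[2.275,2.164,.003]),
([1.41,.32,-.99,2.29,-1.31,.12,.29],[537.915,-217.376,176.839],[-2.918,-.092,-1.139])]
if __name__=="__main__":
  res=[]
  for s in itertools.product((-1,1),repeat=4):
    def f(x):
      o=[]
      for q,p,w in D:
        P,r=fk(q,x,s);o+=list((P-p)/3)+list(100*(R.from_rotvec(w).inv()*r).as_rotvec())
      return np.array(o)
    for y7 in (0,1.57,3.14,-1.57):
      t=least_squares(f,[300,350,0,0,350,0,200,0,y7]);res.append((t.cost,s,t.x.round(3).tolist()))
  res.sort(key=lambda z:z[0])
  for k in res[:3]:print(k)
E
python3 kin.py
```

```text
(np.float64(31.272461630193686), (-1, -1, -1, -1), [243.094, 577.176, 8.606, 27.577, 443.543, 22.696, 362.151, -0.087, 1.487])
(np.float64(31.272461630221336), (-1, -1, -1, -1), [243.094, 577.176, 8.606, 27.577, 443.543, 22.696, 362.151, -0.087, 1.487])
(np.float64(31.272461630224257), (-1, -1, -1, -1), [243.094, 577.176, 8.606, 27.577, 443.543, 22.696, 362.151, -0.087, 1.487])
```

```bash
cat > reach.py <<'E'
from kin import *
X=[243.094,577.176,8.606,27.577,443.543,22.696,362.151,-0.087,1.487];S=(-1,-1,-1,-1)
lo=np.array([-2.62,-.44,-1.27,.08,-1.32,.12,-2.74])+.05;hi=np.array([2.62,2.09,1.32,2.57,4.46,2,2.74])-.05
def ik(p,r,n=12,seed=0,q0=None):
    g=np.random.default_rng(seed);best=None
    for i in range(n):
        q=q0 if (q0 is not None and i==0) else g.uniform(lo,hi)
        t=least_squares(lambda q:np.r_[(fk(q,X,S)[0]-p)/10,10*(r.inv()*fk(q,X,S)[1]).as_rotvec(), .02*(q-(q0 if q0 is not None else (lo+hi)/2))],np.clip(q,lo+1e-3,hi-1e-3),bounds=(lo,hi),max_nfev=60)
        P,rr=fk(t.x,X,S);e=np.linalg.norm(P-p)+100*(r.inv()*rr).magnitude()
        if best is None or t.cost<best[0]:best=(t.cost,e,t.x)
    return best[1],best[2]
E
python3 - <<'E'
from reach import *; from h import jt
az=-.05; ax=np.array([np.cos(.349)*np.cos(az),np.cos(.349)*np.sin(az),-np.sin(.349)])
for nm,b,peg in (("blue",[548,-217,90],[561.5,210,0]),("red",[540,-372.5,90],[551,389.5,0])):
  for dl in (25,40,55,70):
    T=jt(20+dl,az);z=T.apply([0,0,1]);g=np.array(b)+28*ax;t=g+55*z
    o=[]
    for k,(p,r) in {"grasp":(t,T),"pre":(t-60*z,T),"lift":(t+[0,0,120],T)}.items():
        e,q=ik(p,r);o.append((k,round(e,1),q.round(2).tolist()))
    ph=np.arctan2(peg[1],peg[0])
    for dphi in (0,):
        F=jt(90+dl,ph+dphi);e,q=ik(np.array(peg)+[0,0,86]+55*F.apply([0,0,1]),F);o.append(("fin",round(e,1),q.round(2).tolist()))
    print(nm,dl,*o,sep="\n   ")
E
```

```text
blue
   25
   ('grasp', np.float64(0.0), [0.38, 0.59, 0.11, 2.32, 3.87, 0.63, 1.19])
   ('pre', np.float64(0.0), [0.46, 0.46, 0.08, 2.38, 3.99, 0.58, 1.13])
   ('lift', np.float64(0.0), [1.01, 0.38, -0.67, 2.26, 3.88, 0.17, 1.21])
   ('fin', np.float64(0.0), [-0.36, 0.79, -0.14, 1.44, 0.09, 1.36, -1.73])
blue
   40
   ('grasp', np.float64(0.0), [0.84, 0.58, -0.68, 2.13, 1.38, 0.17, -2.62])
   ('pre', np.float64(0.0), [0.82, 0.41, -0.53, 2.12, -0.01, 0.17, -1.23])
   ('lift', np.float64(0.0), [0.66, 0.31, -0.33, 2.0, -0.27, 0.37, -1.02])
   ('fin', np.float64(0.0), [-0.39, 0.93, -0.11, 1.25, 0.06, 1.66, -1.71])
blue
   55
   ('grasp', np.float64(0.0), [0.44, 0.53, -0.16, 1.92, -0.02, 0.46, -1.29])
   ('pre', np.float64(0.0), [0.41, 0.42, -0.1, 1.91, -0.09, 0.57, -1.22])
   ('lift', np.float64(0.0), [0.36, 0.36, -0.04, 1.82, -0.12, 0.72, -1.22])
   ('fin', np.float64(0.0), [-0.42, 1.07, -0.06, 1.09, 0.03, 1.94, -1.69])
blue
   70
   ('grasp', np.float64(0.0), [0.3, 0.6, -0.04, 1.73, 0.03, 0.81, -1.37])
   ('pre', np.float64(0.0), [0.28, 0.53, -0.01, 1.69, 0.01, 0.92, -1.35])
   ('lift'
[... 658 characters left out ...]
5, -0.8])
   ('fin', np.float64(0.0), [-0.6, 1.05, -0.25, 0.98, 0.16, 1.82, -1.77])
red
   55
   ('grasp', np.float64(0.0), [0.73, 0.62, -0.24, 1.74, -0.01, 0.58, -1.07])
   ('pre', np.float64(0.0), [0.71, 0.52, -0.18, 1.73, -0.09, 0.68, -0.99])
   ('lift', np.float64(0.0), [0.65, 0.47, -0.11, 1.65, -0.13, 0.81, -0.99])
   ('fin', np.float64(17.1), [-0.7, 1.1, -0.0, 0.91, 0.0, 1.95, -1.65])
red
   70
   ('grasp', np.float64(0.0), [0.55, 0.68, -0.09, 1.56, 0.07, 0.9, -1.18])
   ('pre', np.float64(0.0), [0.52, 0.62, -0.04, 1.52, 0.03, 1.01, -1.14])
   ('lift', np.float64(0.0), [0.52, 0.56, -0.03, 1.46, 0.02, 1.12, -1.14])
   ('fin', np.float64(47.6), [-0.7, 1.08, -0.0, 0.95, 0.0, 1.95, -1.65])
```

Run:
```python
from h import *
s=robot.observe();print(s["tool_pos"],s["tcp_rot"])
az=-.055; ax=np.array([np.cos(.349)*np.cos(az),np.cos(.349)*np.sin(az),-np.sin(.349)])
T=jt(68,az);z=T.apply([0,0,1]);g=np.array([548,-217.5,90])+26*ax;t=g+55*z; print(g,t,t-80*z)
seq((t-80*z,T),(t,T))
# body clearance: jar bottom upper corner in tool frame
n=np.array([np.sin(.349),0,np.cos(.349)])
for e in (np.array([548,-217.5,90])+27*n,np.array([548,-217.5,90])-27*n): print("corner",T.inv().apply(e-g))
```

```text
[ 534.37952475 -218.78616065  177.52670032] [-2.917854   -0.07725558 -1.13907869]
[ 572.39564868 -218.84311526   81.10908515] [ 592.96785659 -219.97572898   30.11397315] [ 563.04464509 -218.32829084  104.28868151]
[-0.071, 0.001, 0.183, -0.023, -0.172, 0.045] dist 79 deg 22
[0.0, 0.0, 0.2, 0.0, 0.0, 0.0] dist 80 deg 0
corner [ -1.2706506   -0.50755204 -37.46745327]
corner [-37.3751715    0.50755204   2.67520651]
```

Call:
send_rows(motion=[[-0.071,0.001,0.183,-0.023,-0.172,0.045,1],[-0.071,0.001,0.183,-0.023,-0.172,0.045,1],[-0.071,0.001,0.183,-0.023,-0.172,0.045,1],[-0.071,0.001,0.183,-0.023,-0.172,0.045,1],[-0.071,0.001,0.183,-0.023,-0.172,0.045,1],[-0.071,0.001,0.183,-0.023,-0.172,0.045,1]])

```text
clock: 15.65
tool_pos: [560.7, -213.4, 109.9]
tcp_rot: [-2.996, 0.001, -0.832]
wrist_force: [0.2, 0.9, -0.8]
gripper_width: 92.0
```

Run:
```python
from h import *
s=robot.observe();print(s["tool_pos"],s["qpos"].round(2))
T=jt(68,-.055)
seq(([563,-218.3,104.3],T),([593,-220,30.1],T))
```

```text
[ 560.67613949 -213.3621937   109.9402638 ] [ 0.63  0.31 -0.23  2.2  -0.88  0.23 -0.32]
[-0.002, 0.013, 0.015, -0.027, -0.075, 0.02] dist 8 deg 10
[0.0, 0.0, 0.2, 0.0, 0.0, 0.0] dist 80 deg 0
```

Call:
send_rows(motion=[[-0.002,0.013,0.015,-0.027,-0.075,0.02,1],[-0.002,0.013,0.015,-0.027,-0.075,0.02,1],[-0.002,0.013,0.015,-0.027,-0.075,0.02,1],[-0.002,0.013,0.015,-0.027,-0.075,0.02,1],[-0.002,0.013,0.015,-0.027,-0.075,0.02,1]])

```text
clock: 16.07
tool_pos: [565.3, -216.9, 105.7]
tcp_rot: [3.069, -0.077, 0.599]
wrist_force: [0.8, 0.4, 0.2]
gripper_width: 91.5
```

Run:
```python
from h import *
s=robot.observe();print(s["tool_pos"],s["qpos"].round(2),s["qd"].round(2))
T=jt(68,-.055)
seq(([593,-220,30.1],T))
img,d,P=cloud("wrist"); cv2.imwrite("pics/w6.png",img[...,::-1])
hsv=cv2.cvtColor(img,cv2.COLOR_RGB2HSV).astype(int);H,S,V=[hsv[...,i] for i in range(3)]
m=(H>100)&(H<125)&(S>120)&(V>40)&(P[...,2]>30)&(P[...,2]<135)&(P[...,0]<700)
q=P[m]; print(len(q),np.percentile(q,[2,50,98],0).round(1).tolist())
```

```text
[ 565.2650807  -216.86000254  105.7422172 ] [ 0.17  0.32  0.23  2.11 -0.51  0.39 -0.81] [ 0.11 -0.01 -0.09  0.05 -0.14 -0.06  0.18]
[-0.007, 0.004, 0.201, 0.001, -0.001, 0.003] dist 81 deg 0
10299 [[545.3, -246.1, 72.1], [590.5, -221.5, 95.5], [647.3, -196.9, 113.3]]
```

View pics/w6.png

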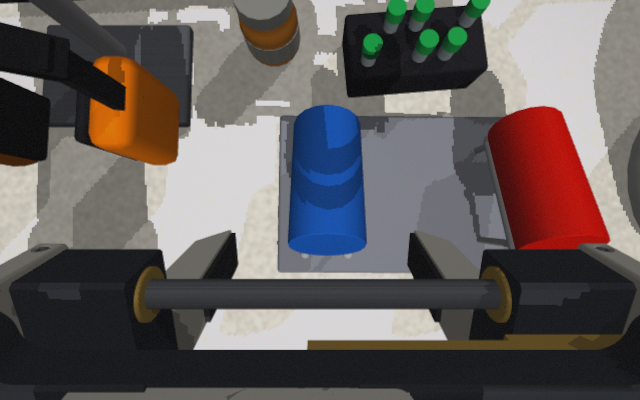

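Call:
send_rows(motion=[[0,0.003,0.05,0,0,0,1],[0,0.003,0.11,0,0,0,1],[0,0.003,0.17,0,0,0,1],[0,0.003,0.2,0,0,0,1],[0,0.003,0.2,0,0,0,1],[0,0.003,0.2,0,0,0,1],[0,0.003,0.2,0,0,0,-1],[0,0.003,0.2,0,0,0,-1]])

```text
clock: 16.78
tool_pos: [592.0, -222.7, 31.9]
tcp_rot: [3.069, -0.09, 0.602]
wrist_force: [-0.9, -1.4, -0.3]
gripper_width: 82.5
```

Call:
send_rows(motion=[[0,0,0,0,0,0,-1],[0,0,0,0,0,0,-1],[0,0,0,0,0,0,-1],[0,0,0,0,0,0,-1],[0,0,0,0,0,0,-1],[0,0,0,0,0,0,-1],[0,0,0,0,0,0,-1],[0,0,0,0,0,0,-1]])

```text
clock: 17.45
tool_pos: [592.0, -221.9, 30.9]
tcp_rot: [3.07, -0.09, 0.6]
wrist_force: [-1.5, 2.7, 6.0]
gripper_width: 53.7
```

Run:
```python
from h import *
from reach import ik
s=robot.observe();print(s["tool_pos"],s["gripper_width"],s["wrist_force"],s["qpos"].round(2))
T=R.from_rotvec(s["tcp_rot"]); p=s["tool_pos"]
dl=48; ph=0.36
F=jt(90+dl,ph); M=jt(103,-.2); peg=np.array([561.5,210,0])
w=[("lift",p+[0,0,110],T),("mid",np.array([520,-100,165.]),M)]
for k in (190,88): w.append(("fin%d"%k,peg+[0,0,k]+55*F.apply([0,0,1]),F))
q0=s["qpos"]
for k,a,b in w: e,q0=ik(a,b,q0=q0,n=6); print(k,a.round(1),round(e,1),q0.round(2))
chain(p,T,*[(a,b) for _,a,b in w])
```

```text
[ 592.01895533 -221.86259376   30.86650153] 53.66661364772261 [-1.46549263  2.70495155  5.95751537] [ 0.29  0.48  0.07  2.1  -0.64  0.24 -0.69]
lift [ 592.  -221.9  140.9] 0.0 [ 0.19  0.34  0.23  1.92 -0.43  0.57 -0.91]
mid [ 520. -100.  165.] 0.0 [-0.13  0.48  0.35  1.64 -0.14  1.29 -1.52]
fin190 [523.2 195.6 153.2] 0.8 [-0.45  0.89  0.    1.13 -0.    1.95 -1.65]
fin88 [523.2 195.6  51.2] 0.0 [-0.45  1.    0.    1.16 -0.    1.82 -1.65]
[0.104, 0.0, -0.255, 0.0, 0.0, 0.0] 110 mm 0 deg
[-0.16, -0.294, -0.13, -0.005, -0.292, 0.068] 144 mm 36 deg
[-0.129, -0.726, 0.06, -0.138, -0.284, -0.234] 296 mm 47 deg
[0.19, -0.0, 0.171, 0.0, 0.0, 0.0] 102 mm 0 deg
```

Run:
```python
from h import *
from reach import ik
s=robot.observe(); T=R.from_rotvec(s["tcp_rot"]); p=s["tool_pos"]
F=jt(138,.36); M=jt(103,-.2); peg=np.array([561.5,210,0]); c=F.apply([0,0,1])*55
w=[("lift",p+[0,0,110],T),("mid",np.array([450,-100,165.]),M),("hi",peg+[0,0,174]+c,F),("lo",peg+[0,0,88]+c,F)]
q0=s["qpos"]
for k,a,b in w: e,q0=ik(a,b,q0=q0,n=6); print(k,a.round(1),round(e,1),q0.round(2))
chain(p,T,*[(a,b) for _,a,b in w])
```

```text
lift [ 592.  -221.9  140.9] 0.0 [ 0.19  0.34  0.23  1.92 -0.43  0.57 -0.91]
mid [ 450. -100.  165.] 0.0 [-0.12  0.37  0.33  1.8  -0.1   1.22 -1.52]
hi [523.2 195.6 137.2] 0.0 [-0.51  0.91  0.14  1.14 -0.06  1.94 -1.58]
lo [523.2 195.6  51.2] 0.0 [-0.51  1.    0.14  1.16 -0.07  1.82 -1.58]
[0.104, 0.0, -0.255, 0.0, 0.0, 0.0] 110 mm 0 deg
[-0.322, -0.283, -0.196, -0.005, -0.292, 0.068] 189 mm 36 deg
[0.047, -0.761, 0.06, -0.138, -0.284, -0.234] 306 mm 47 deg
[0.16, -0.0, 0.144, 0.0, 0.0, 0.0] 86 mm 0 deg
```

Call:
send_rows(motion=[[0.01,0,-0.025,0,0,0,-1],[0.03,0,-0.075,0,0,0,-1],[0.055,0,-0.135,0,0,0,-1],[0.08,0,-0.2,0,0,0,-1],[0.1,0,-0.245,0,0,0,-1],[0.104,0,-0.255,0,0,0,-1],[0.104,0,-0.255,0,0,0,-1]])

```text
clock: 18.03
tool_pos: [592.8, -222.4, 142.1]
tcp_rot: [3.069, -0.09, 0.603]
wrist_force: [0.6, -0.1, -1.9]
gripper_width: 53.7
```

Lifted and held. Carry to mid, then above the blue peg.

Call:
send_rows(motion=[[-0.04,-0.035,-0.025,-0.001,-0.036,0.008,-1],[-0.1,-0.09,-0.06,-0.002,-0.09,0.02,-1],[-0.16,-0.14,-0.1,-0.003,-0.145,0.034,-1],[-0.22,-0.195,-0.135,-0.004,-0.2,0.047,-1],[-0.28,-0.245,-0.17,-0.005,-0.25,0.06,-1],[-0.322,-0.283,-0.196,-0.005,-0.292,0.068,-1],[-0.322,-0.283,-0.196,-0.005,-0.292,0.068,-1],[-0.322,-0.283,-0.196,-0.005,-0.292,0.068,-1]])

```text
clock: 18.7
tool_pos: [450.2, -100.0, 163.0]
tcp_rot: [-3.084, 0.306, 0.353]
wrist_force: [0.1, -0.5, -1.9]
gripper_width: 53.9
```

Call:
send_rows(motion=[[0.004,-0.06,0.005,-0.011,-0.022,-0.018,-1],[0.01,-0.16,0.013,-0.03,-0.06,-0.05,-1],[0.016,-0.26,0.02,-0.047,-0.1,-0.08,-1],[0.022,-0.36,0.028,-0.065,-0.135,-0.11,-1],[0.03,-0.46,0.036,-0.083,-0.17,-0.14,-1],[0.035,-0.56,0.044,-0.1,-0.21,-0.17,-1],[0.041,-0.66,0.052,-0.12,-0.245,-0.203,-1],[0.047,-0.761,0.06,-0.138,-0.284,-0.234,-1]])

```text
clock: 19.37
tool_pos: [524.3, 196.1, 136.0]
tcp_rot: [2.699, 0.496, -1.202]
wrist_force: [2.1, 0.7, -1.0]
gripper_width: 53.9
```

Call:
send_rows(motion=[[0,0,0,0,0,0,-1],[0,0,0,0,0,0,-1],[0,0,0,0,0,0,-1]])

```text
clock: 19.62
tool_pos: [523.4, 193.9, 135.0]
tcp_rot: [2.698, 0.49, -1.203]
wrist_force: [-0.1, 0.5, -0.1]
gripper_width: 53.8
```

```bash
cat > jarfit.py <<'E'
from h import *
from scipy.optimize import least_squares
def jarfit(col,box):
    """fit mouth-down jar cylinder axis from scene+top points of its colour"""
    Q=[]
    for n in ("scene","top"):
        img,d,P=cloud(n); hsv=cv2.cvtColor(img,cv2.COLOR_RGB2HSV).astype(int);H,S,V=[hsv[...,i] for i in range(3)]
        m=((H>100)&(H<125) if col=="blue" else ((H<8)|(H>172)))&(S>120)&(V>30)
        x0,x1,y0,y1,z0,z1=box
        m&=(P[...,0]>x0)&(P[...,0]<x1)&(P[...,1]>y0)&(P[...,1]<y1)&(P[...,2]>z0)&(P[...,2]<z1)
        k=cv2.erode(m.astype(np.uint8),np.ones((3,3)))>0
        q=P[k]; print(n,len(q),np.percentile(q,[2,50,98],0).round(0).tolist() if len(q) else "")
        if n=="scene": Q.append(q); cv2.imwrite(f"pics/jf_{col}.png",img[...,::-1])
    q=np.vstack(Q); zc=np.median(q[:,2]); ztop=np.percentile(q[:,2],97)
    q=q[q[:,2]<ztop-8]
    f=lambda x: np.linalg.norm(np.cross(q-[x[0],x[1],zc],(v:=np.array([x[2],x[3],1])/np.linalg.norm([x[2],x[3],1]))),axis=1)-27
    t=least_squares(f,[*q.mean(0)[:2]+[-10,-5],0,0],loss="soft_l1",f_scale=3); print("axis at z",zc.round(),t.x[:2].round(1),"lean dx/dz,dy/dz",t.x[2:].round(3),"top",ztop.round(1),"low",np.percentile(q[:,2],2).round(1),"rms",np.sqrt(np.mean(t.fun**2)).round(2))
E
python3 - <<'E'
from jarfit import *
s=robot.observe();print(s["tool_pos"],s["gripper_width"],s["wrist_force"],s["qpos"].round(2),"err",np.degrees((R.from_rotvec(s["tcp_rot"]).inv()*jt(138,.36)).as_rotvec()).round(1))
jarfit("blue",[480,660,130,290,85,260])
E
```

```text
[523.39884735 193.90361172 135.01753209] 53.779844648830306 [-0.13155014  0.45537073 -0.07452532] [-0.52  1.    0.24  1.01 -0.17  2.   -1.51] err [ 0.   0.1 -0.1]
scene 5 [[575.0, 189.0, 99.0], [579.0, 190.0, 104.0], [584.0, 212.0, 112.0]]
top 317 [[535.0, 184.0, 135.0], [555.0, 205.0, 198.0], [578.0, 230.0, 202.0]]
axis at z 104.0 [574.1 366.2] lean dx/dz,dy/dz [ -83.169 -754.627] top 111.7 low 99.0 rms 0.0
```

```bash
python3 -c "
import cv2
a=cv2.imread('pics/jf_blue.png')[110:320,280:500];cv2.imwrite('pics/j1.png',cv2.resize(a,(628,600),interpolation=cv2.INTER_CUBIC))"
```

```text
(no output)
```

View pics/j1.png

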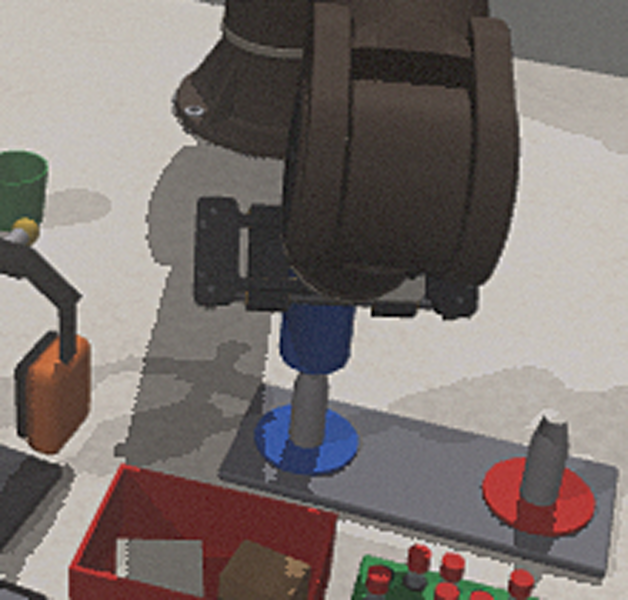

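Call:
send_rows(motion=[[0.02,0,0.018,0,0,0,-1],[0.045,0,0.04,0,0,0,-1],[0.07,0,0.063,0,0,0,-1],[0.095,0,0.086,0,0,0,-1],[0.12,0,0.108,0,0,0,-1],[0.136,0,0.123,0,0,0,-1],[0.141,0,0.127,0,0,0,-1],[0.141,0,0.127,0,0,0,-1]])

```text
clock: 20.38
tool_pos: [522.5, 195.3, 60.2]
tcp_rot: [2.697, 0.492, -1.204]
wrist_force: [0.6, 0.4, 0.0]
gripper_width: 54.0
```

Run:
```python
from h import *
s=robot.observe();print(s["tool_pos"],s["gripper_width"],s["wrist_force"],s["qpos"].round(2),"err",np.degrees((R.from_rotvec(s["tcp_rot"]).inv()*jt(138,.36)).as_rotvec()).round(1))
seq(([523.2,195.6,55],jt(138,.36)),([523.2,195.6,51],jt(138,.36)))
```

```text
[522.52436753 195.27926641  60.21452077] 54.02621521342505 [0.6429205  0.35157012 0.0236371 ] [-0.52  1.07  0.23  1.04 -0.18  1.89 -1.51] err [0.1 0.1 0. ]
[0.011, -0.0, 0.007, 0.0, 0.001, 0.0] dist 5 deg 0
[0.007, -0.0, 0.007, 0.0, 0.0, 0.0] dist 4 deg 0
```

Peg is inside, no contact. Step down to the disc.

Call:
send_rows(motion=[[0.005,0,0.004,0,0,0,-1],[0.01,0,0.008,0,0,0,-1],[0.011,0,0.009,0,0,0,-1],[0.011,0,0.009,0,0,0,-1]])

```text
clock: 20.72
tool_pos: [523.4, 195.6, 55.7]
tcp_rot: [2.699, 0.492, -1.201]
wrist_force: [0.1, -0.8, -1.5]
gripper_width: 54.3
```

Call:
send_rows(motion=[[0.003,0,0.003,0,0,0,-1],[0.004,0,0.0035,0,0,0,-1],[0.004,0,0.0035,0,0,0,-1]])

```text
clock: 20.97
tool_pos: [523.3, 195.5, 53.6]
tcp_rot: [2.699, 0.492, -1.202]
wrist_force: [0.1, 0.6, -0.3]
gripper_width: 54.1
```

Call:
send_rows(motion=[[0.003,0,0.003,0,0,0,-1],[0.004,0,0.0035,0,0,0,-1],[0.004,0,0.0035,0,0,0,-1]])

```text
clock: 21.22
tool_pos: [522.9, 195.3, 53.3]
tcp_rot: [2.698, 0.492, -1.204]
wrist_force: [-2.2, -0.8, 9.6]
gripper_width: 53.9
```

Call:
send_rows(motion=[[0.003,0,0.0025,0,0,0,-1],[0.003,0,0.0025,0,0,0,-1],[0.003,0,0.0025,0,0,0,-1]])

```text
clock: 21.47
tool_pos: [522.6, 195.2, 53.2]
tcp_rot: [2.697, 0.491, -1.206]
wrist_force: [-4.1, -0.8, 18.2]
gripper_width: 54.2
```

Call:
send_rows(motion=[[-0.003,0,-0.0025,0,0,0,-1],[-0.003,0,-0.0025,0,0,0,0.7],[-0.003,0,-0.0025,0,0,0,0.7],[-0.003,0,-0.0025,0,0,0,0.7],[-0.003,0,-0.0025,0,0,0,0.7],[-0.003,0,-0.0025,0,0,0,0.7],[-0.003,0,-0.0025,0,0,0,0.7]])

```text
clock: 22.05
tool_pos: [523.3, 195.5, 51.1]
tcp_rot: [2.699, 0.492, -1.202]
wrist_force: [-0.8, 0.5, -0.7]
gripper_width: 77.8
```

Call:
send_rows(motion=[[0,0,0,0,0,0,0.7],[0,0,-0.05,0,0,0,0.7],[0,0,-0.12,0,0,0,0.7],[0,0,-0.2,0,0,0,0.7],[-0.05,0,-0.25,0,0,0,0.7],[-0.12,0,-0.27,0,0,0,0.7],[-0.15,0,-0.28,0,0,0,0.7],[-0.15,0,-0.28,0,0,0,0.7]])

```text
clock: 22.72
tool_pos: [571.6, 211.2, 183.5]
tcp_rot: [2.837, 0.44, -0.998]
wrist_force: [3.3, -5.7, 3.7]
gripper_width: 77.6
```

Run:
```python
from jarfit import *
from reach import ik
s=robot.observe();print(s["tool_pos"],s["gripper_width"],s["wrist_force"],s["qpos"].round(2))
jarfit("blue",[480,660,130,290,25,160])
az=-.055; ax=np.array([np.cos(.349)*np.cos(az),np.cos(.349)*np.sin(az),-np.sin(.349)])
T=jt(63,az);z=T.apply([0,0,1]);g=np.array([540,-373.5,90])+26*ax;t=g+55*z; print(g,t,t-80*z)
p,r=s["tool_pos"],R.from_rotvec(s["tcp_rot"]); M=jt(95,-.1)
w=[([480,60,250],mid(r,M,.6)),([470,-150,220],M),(t-80*z,T),(t,T)]
q0=s["qpos"]
for a,b in w: e,q0=ik(np.array(a),b,q0=q0,n=6); print(round(e,1),q0.round(2))
chain(p,r,*w)
```

```text
[571.59385411 211.20227824 183.5452592 ] 77.58595773544246 [ 3.26500961 -5.73593101  3.71533312] [-0.54  0.95  0.36  0.91 -0.26  2.   -1.51]
scene 151 [[541.0, 193.0, 111.0], [559.0, 214.0, 114.0], [581.0, 231.0, 116.0]]
top 258 [[533.0, 185.0, 65.0], [554.0, 207.0, 114.0], [579.0, 231.0, 119.0]]
axis at z 114.0 [573.8 205.6] lean dx/dz,dy/dz [0.343 0.172] top 116.2 low 68.1 rms 0.0
[ 564.39564868 -374.84311526   81.10908515] [ 589.32736935 -376.21574424   32.10372632] [ 553.06304838 -374.21919299  103.38424826]
0.0 [-0.56  0.41  0.5   1.58 -0.14  1.52 -1.55]
0.0 [-0.27  0.31  0.62  1.76 -0.16  1.22 -1.27]
0.0 [ 0.45  0.46  0.32  1.91 -0.88  0.61 -0.21]
0.0 [ 0.5   0.59  0.22  1.9  -1.01  0.5  -0.1 ]
[-0.363, 0.291, 0.079, 0.044, 0.166, 0.11] 189 mm 25 deg
[-0.026, 0.52, 0.104, 0.03, 0.111, 0.073] 212 mm 16 deg
[0.287, 0.537, 0.268, 0.004, 0.267, -0.021] 266 mm 32 deg
[0.0, -0.0, 0.2, 0.0, 0.0, 0.0] 80 mm 0 deg
```

Call:
send_rows(motion=[[-0.363,0.291,0.079,0.044,0.166,0.11,1],[-0.363,0.291,0.079,0.044,0.166,0.11,1],[-0.363,0.291,0.079,0.044,0.166,0.11,1],[-0.363,0.291,0.079,0.044,0.166,0.11,1],[-0.363,0.291,0.079,0.044,0.166,0.11,1],[-0.363,0.291,0.079,0.044,0.166,0.11,1],[-0.363,0.291,0.079,0.044,0.166,0.11,1]])

```text
clock: 23.4
tool_pos: [476.1, 58.3, 242.8]
tcp_rot: [3.054, 0.107, -0.542]
wrist_force: [-0.4, 0.2, 0.2]
gripper_width: 91.5
```

Run:
```python
from h import *
s=robot.observe();print(s["tool_pos"],s["wrist_force"],s["qpos"].round(2),s["qd"].round(2))
T=jt(63,-.055);M=jt(95,-.1)
seq(([470,-150,220],M),([553,-374.2,103.4],T),([589.3,-376.2,32.1],T))
```

```text
[476.05643834  58.26108839 242.82124172] [-0.38423448  0.17770744  0.22065374] [-0.5   0.42  0.42  1.57 -0.15  1.54 -1.55] [-0.03  0.07 -0.05 -0.03 -0.02 -0.01 -0.01]
[-0.026, 0.516, 0.084, 0.03, 0.125, 0.079] dist 210 deg 18
[0.287, 0.537, 0.268, 0.004, 0.267, -0.021] dist 266 deg 32
[0.0, 0.0, 0.2, 0.0, 0.0, 0.0] dist 80 deg 0
```

Call:
send_rows(motion=[[-0.026,0.516,0.084,0.03,0.125,0.079,1],[-0.026,0.516,0.084,0.03,0.125,0.079,1],[-0.026,0.516,0.084,0.03,0.125,0.079,1],[-0.026,0.516,0.084,0.03,0.125,0.079,1],[-0.026,0.516,0.084,0.03,0.125,0.079,1],[-0.026,0.516,0.084,0.03,0.125,0.079,1]])

```text
clock: 23.9
tool_pos: [470.0, -155.9, 218.5]
tcp_rot: [3.133, -0.165, -0.142]
wrist_force: [-0.8, -0.8, 0.9]
gripper_width: 91.8
```

Call:
send_rows(motion=[[0.287,0.537,0.268,0.004,0.267,-0.021,1],[0.287,0.537,0.268,0.004,0.267,-0.021,1],[0.287,0.537,0.268,0.004,0.267,-0.021,1],[0.287,0.537,0.268,0.004,0.267,-0.021,1],[0.287,0.537,0.268,0.004,0.267,-0.021,1],[0.287,0.537,0.268,0.004,0.267,-0.021,1],[0.287,0.537,0.268,0.004,0.267,-0.021,1],[0.287,0.537,0.268,0.004,0.267,-0.021,1]])

```text
clock: 24.57
tool_pos: [554.9, -374.0, 99.9]
tcp_rot: [3.042, -0.081, 0.727]
wrist_force: [0.4, 0.2, 0.1]
gripper_width: 91.8
```

Run:
```python
from h import *
for i in range(3): snapshot("top")
s=robot.observe();print(s["tool_pos"],s["wrist_force"],s["qpos"].round(2),s["qd"].round(2))
T=jt(63,-.055)
seq(([553,-374.2,103.4],T),([589.3,-376.2,32.1],T))
img,d,P=cloud("wrist")
hsv=cv2.cvtColor(img,cv2.COLOR_RGB2HSV).astype(int);H,S,V=[hsv[...,i] for i in range(3)]
m=((H<8)|(H>172))&(S>120)&(V>40)&(P[...,2]>30)&(P[...,2]<135)&(P[...,0]<700)&(P[...,1]<-300)&(P[...,1]>-460)
q=P[m]; print(len(q),np.percentile(q,[2,50,98],0).round(1).tolist())
for x0 in range(545,650,15):
    k=q[abs(q[:,0]-x0)<7]; 
    if len(k)>50: print(x0,np.percentile(k[:,1],[2,98]).round(1),np.percentile(k[:,2],97).round(1))
```

```text
[ 554.78678515 -374.11222225   99.64607309] [ 0.28691425 -0.4431276   0.67199756] [ 0.47  0.43  0.27  2.   -0.89  0.5  -0.18] [-0.05 -0.05 -0.01  0.04  0.02  0.01 -0.02]
[0.0, 0.0, -0.01, 0.0, 0.002, 0.0] dist 4 deg 0
[0.0, 0.0, 0.2, 0.0, 0.0, 0.0] dist 80 deg 0
10530 [[535.1, -405.5, 71.5], [577.9, -380.9, 95.7], [638.0, -356.4, 113.3]]
545 [-403.9 -354.5] 114.4
560 [-404.1 -355.2] 113.0
575 [-404.9 -356. ] 107.4
590 [-405.8 -356.8] 101.9
605 [-406.7 -357.7] 96.2
620 [-408.1 -358.7] 90.7
635 [-406.9 -360.6] 85.2
```

Call:
send_rows(motion=[[0,0.012,0,0,0,0,1],[0,0.012,0.04,0,0,0,1],[0,0.012,0.1,0,0,0,1],[0,0.012,0.15,0,0,0,1],[0,0.012,0.19,0,0,0,1],[0,0.012,0.19,0,0,0,1],[0,0.012,0.19,0,0,0,-1],[0,0.012,0.19,0,0,0,-1]])

```text
clock: 25.43
tool_pos: [589.0, -379.3, 36.0]
tcp_rot: [3.04, -0.078, 0.728]
wrist_force: [0.2, -0.2, -0.1]
gripper_width: 83.0
```

Call:
send_rows(motion=[[0,0,0,0,0,0,-1],[0,0,0,0,0,0,-1],[0,0,0,0,0,0,-1],[0,0,0,0,0,0,-1],[0,0,0,0,0,0,-1],[0,0,0,0,0,0,-1],[0,0,0,0,0,0,-1],[0,0,0,0,0,0,-1]])

```text
clock: 26.1
tool_pos: [588.7, -381.6, 35.7]
tcp_rot: [3.037, -0.082, 0.728]
wrist_force: [-1.7, -5.0, 6.1]
gripper_width: 54.4
```

Run:
```python
from h import *
from reach import ik
s=robot.observe();print(s["tool_pos"],s["gripper_width"],s["wrist_force"],s["qpos"].round(2))
T=R.from_rotvec(s["tcp_rot"]); p=s["tool_pos"]; print("z below level",np.degrees(np.arcsin(-T.apply([0,0,1])[2])))
ph=.55; F=jt(133,ph); M=jt(90,-.3);M2=jt(110,.1); peg=np.array([551,389.5,0]); c=F.apply([0,0,1])*55
for ph in (.3,.5,.65): 
  F_=jt(133,ph); print(ph,[ (round(e,1),q.round(2).tolist()) for e,q in [ik(peg+[0,0,k]+55*F_.apply([0,0,1]),F_,n=8) for k in (176,88)]])
w=[("lift",p+[0,0,110],T),("mid",np.array([470,-200,165.]),M),("mid2",np.array([450,80,160.]),M2),("hi",peg+[0,0,176]+c,F),("lo",peg+[0,0,90]+c,F)]
q0=s["qpos"]
for k,a,b in w: e,q0=ik(a,b,q0=q0,n=6); print(k,a.round(1),round(e,1),q0.round(2))
chain(p,T,*[(a,b) for _,a,b in w])
```

```text
[ 588.73558776 -381.59225757   35.7463615 ] 54.44023173907199 [-1.66441299 -5.02300296  6.06476803] [ 0.53  0.56  0.15  1.97 -1.03  0.39 -0.05]
z below level 63.02563041021384
0.3 [(np.float64(0.3), [-0.5, 0.99, -0.31, 0.93, -0.0, 1.95, -2.04]), (np.float64(0.0), [-0.52, 1.07, -0.26, 0.97, -0.01, 1.84, -2.0])]
0.5 [(np.float64(4.4), [-0.62, 0.97, -0.12, 0.94, 0.0, 1.95, -1.8]), (np.float64(0.0), [-0.57, 1.08, -0.25, 0.94, 0.09, 1.88, -1.85])]
0.65 [(np.float64(5.0), [-0.73, 0.96, 0.04, 0.94, 0.0, 1.95, -1.61]), (np.float64(0.0), [-0.61, 1.08, -0.24, 0.94, 0.17, 1.89, -1.74])]
lift [ 588.7 -381.6  145.7] 0.0 [ 0.4   0.45  0.35  1.8  -0.75  0.68 -0.4 ]
mid [ 470. -200.  165.] 0.0 [-0.14  0.34  0.59  1.85 -0.22  1.01 -1.32]
mid2 [450.  80. 160.] 0.0 [-0.53  0.46  0.4   1.73 -0.16  1.34 -1.54]
hi [519.  369.9 135.8] 4.8 [-0.66  0.97 -0.07  0.94 -0.    1.95 -1.74]
lo [519.  369.9  49.8] 0.0 [-0.66  1.07 -0.06  0.94  0.    1.88 -1.73]
[0.125, 0.001, -0.245, 0.0, 0.0, 0.0] 110 mm 0 deg
[-0.264, -0.437, -0.191, -0.025, -0.224, 0.115] 218 mm 30 deg
[-0.255, -0.654, 0.012, -0.033, -0.164, -0.189] 281 mm 30 deg
[0.25, -0.704, -0.027, -0.113, -0.188, -0.184] 299 mm 34 deg
[0.147, 0.0, 0.157, 0.0, 0.0, 0.0] 86 mm 0 deg
```

Run:
```python
from h import *
from reach import ik
s=robot.observe(); T=R.from_rotvec(s["tcp_rot"]); p=s["tool_pos"]
F=jt(133,.3); M=jt(90,-.3);M2=jt(110,.1); peg=np.array([551,389.5,0]); c=F.apply([0,0,1])*55
w=[("lift",p+[0,0,110],T),("mid",np.array([450,-100,165.]),M),("mid2",np.array([430,190,165.]),M2),("hi",peg+[0,0,173]+c,F),("lo",peg+[0,0,98]+c,F)]
q0=s["qpos"]
for k,a,b in w: e,q0=ik(a,b,q0=q0,n=6); print(k,a.round(1),round(e,1),q0.round(2))
chain(p,T,*[(a,b) for _,a,b in w])
```

```text
lift [ 588.7 -381.6  145.7] 0.0 [ 0.4   0.45  0.35  1.8  -0.75  0.68 -0.4 ]
mid [ 450. -100.  165.] 0.0 [-0.24  0.24  0.45  1.96 -0.13  0.97 -1.59]
mid2 [430. 190. 165.] 0.0 [-0.6   0.45  0.22  1.71 -0.16  1.35 -1.78]
hi [515.2 378.4 132.8] 0.0 [-0.54  0.99 -0.21  0.93 -0.06  1.95 -2.  ]
lo [515.2 378.4  57.8] 0.0 [-0.54  1.06 -0.21  0.97 -0.04  1.85 -1.98]
[0.125, 0.001, -0.245, 0.0, 0.0, 0.0] 110 mm 0 deg
[-0.32, -0.684, -0.22, -0.025, -0.224, 0.115] 315 mm 30 deg
[-0.262, -0.678, -0.0, -0.033, -0.164, -0.189] 291 mm 30 deg
[0.271, -0.447, -0.013, -0.05, -0.191, -0.082] 209 mm 26 deg
[0.128, -0.0, 0.137, 0.0, 0.0, 0.0] 75 mm 0 deg
```

Call:
send_rows(motion=[[0.012,0,-0.023,0,0,0,-1],[0.035,0,-0.07,0,0,0,-1],[0.065,0,-0.13,0,0,0,-1],[0.095,0,-0.19,0,0,0,-1],[0.12,0,-0.235,0,0,0,-1],[0.125,0,-0.245,0,0,0,-1],[0.125,0,-0.245,0,0,0,-1]])

```text
clock: 26.68
tool_pos: [589.6, -378.4, 145.8]
tcp_rot: [3.04, -0.077, 0.729]
wrist_force: [0.4, -0.2, -2.0]
gripper_width: 53.9
```

Call:
send_rows(motion=[[-0.04,-0.085,-0.027,-0.003,-0.028,0.014,-1],[-0.08,-0.171,-0.055,-0.006,-0.056,0.029,-1],[-0.12,-0.256,-0.083,-0.009,-0.084,0.043,-1],[-0.16,-0.342,-0.11,-0.012,-0.112,0.057,-1],[-0.2,-0.427,-0.138,-0.016,-0.14,0.072,-1],[-0.24,-0.513,-0.165,-0.019,-0.168,0.086,-1],[-0.29,-0.62,-0.2,-0.022,-0.2,0.104,-1],[-0.32,-0.684,-0.22,-0.025,-0.224,0.115,-1]])

```text
clock: 27.35
tool_pos: [447.3, -95.0, 163.5]
tcp_rot: [-3.105, 0.464, 0.013]
wrist_force: [1.0, 0.5, -1.4]
gripper_width: 54.1
```

Call:
send_rows(motion=[[-0.03,-0.085,0,-0.004,-0.02,-0.024,-1],[-0.065,-0.17,0,-0.008,-0.041,-0.047,-1],[-0.098,-0.254,0,-0.012,-0.062,-0.071,-1],[-0.131,-0.339,0,-0.016,-0.082,-0.095,-1],[-0.164,-0.424,0,-0.02,-0.103,-0.118,-1],[-0.197,-0.51,0,-0.025,-0.123,-0.142,-1],[-0.235,-0.61,0,-0.029,-0.147,-0.17,-1],[-0.262,-0.678,0,-0.033,-0.164,-0.189,-1]])

```text
clock: 28.02
tool_pos: [426.7, 196.0, 163.6]
tcp_rot: [3.074, 0.169, -0.553]
wrist_force: [-0.4, 0.9, -1.5]
gripper_width: 54.1
```

Call:
send_rows(motion=[[0.03,-0.05,-0.001,-0.006,-0.021,-0.009,-1],[0.07,-0.11,-0.003,-0.012,-0.048,-0.02,-1],[0.11,-0.18,-0.005,-0.02,-0.077,-0.033,-1],[0.15,-0.25,-0.007,-0.028,-0.106,-0.046,-1],[0.19,-0.32,-0.009,-0.035,-0.135,-0.058,-1],[0.23,-0.385,-0.011,-0.043,-0.163,-0.071,-1],[0.271,-0.447,-0.013,-0.05,-0.191,-0.082,-1],[0.271,-0.447,-0.013,-0.05,-0.191,-0.082,-1]])

```text
clock: 28.68
tool_pos: [500.4, 370.3, 125.3]
tcp_rot: [2.782, 0.428, -1.1]
wrist_force: [-3.5, -3.9, 4.3]
gripper_width: 54.3
```

Run:
```python
from h import *
for i in range(3): snapshot("top")
s=robot.observe();F=jt(133,.3)
print(s["tool_pos"],s["gripper_width"],s["wrist_force"],s["qpos"].round(3),"err",np.degrees((R.from_rotvec(s["tcp_rot"]).inv()*F).as_rotvec()).round(1))
img,d,P=cloud("top"); hsv=cv2.cvtColor(img,cv2.COLOR_RGB2HSV).astype(int);H,S,V=[hsv[...,i] for i in range(3)]
m=((H<8)|(H>172))&(S>120)&(P[...,2]>185)&(P[...,2]<215)&(P[...,1]>320)&(P[...,1]<460)
q=P[m]; print(len(q),np.percentile(q,[1,50,99],0).round(1).tolist())
i2,_,_=cloud("scene"); cv2.imwrite("pics/j2.png",cv2.resize(i2[150:330,320:520,::-1],(600,540),interpolation=cv2.INTER_CUBIC))
seq(([515.2,378.4,132.8],F),([515.2,378.4,57.8],F))
```

```text
[501.23148574 372.28243162 126.34647262] 54.12730364834178 [ 0.11669415 -1.05230665 -2.04370382] [-5.970e-01  1.039e+00  1.000e-03  8.410e-01 -2.160e-01  1.978e+00
 -1.870e+00] err [ 0.2 -0.2  0.4]Traceback (most recent call last):
  File "<stdin>", line 7, in <module>
    return _quantile_unchecked(
        a, q, axis, out, overwrite_input, method, keepdims, weights)
    return _ureduce(a,
                    func=_quantile_ureduce_func,
    ...<5 lines>...
                    overwrite_input=overwrite_input,
                    method=method)
    r = func(a, **kwargs)
    result = _quantile(arr,
                       quantiles=q,
    ...<2 lines>...
                       out=out,
                       weights=wgt)
    slices_having_nans = np.isnan(arr[-1, ...])
                                  ~~~^^^^^^^^^
IndexError: index -1 is out of bounds for axis 0 with size 0
```

Run:
```python
from h import *
import reach
from reach import ik
s=robot.observe();print(s["tool_pos"])
i2,_,_=cloud("scene"); cv2.imwrite("pics/j2.png",cv2.resize(i2[150:330,320:520,::-1],(600,540),interpolation=cv2.INTER_CUBIC))
reach.hi[5]=1.88
peg=np.array([551,389.5,0])
for ph in (-.6,-.3,0,.3):
  F=jt(133,ph); print(ph,[(round(e,1),q.round(2).tolist()) for e,q in [ik(peg+[0,0,k]+55*F.apply([0,0,1]),F,n=4,q0=s["qpos"]) for k in (176,90)]])
```

```text
[502.29130121 370.97324825 127.31263727]
-0.6 [(np.float64(0.0), [-0.52, 0.81, 0.13, 1.29, -0.67, 1.58, -2.39]), (np.float64(0.0), [-0.51, 0.9, 0.12, 1.33, -0.68, 1.47, -2.31])]
-0.3 [(np.float64(0.0), [-0.54, 0.88, 0.08, 1.14, -0.52, 1.74, -2.26]), (np.float64(0.0), [-0.54, 0.97, 0.08, 1.18, -0.51, 1.63, -2.2])]
0 [(np.float64(0.0), [-0.58, 0.94, 0.05, 1.01, -0.36, 1.87, -2.1]), (np.float64(0.0), [-0.58, 1.02, 0.05, 1.05, -0.35, 1.76, -2.05])]
0.3 [(np.float64(7.0), [-0.49, 0.96, -0.32, 0.99, -0.0, 1.88, -2.04]), (np.float64(0.0), [-0.64, 1.06, 0.02, 0.97, -0.18, 1.85, -1.87])]
```

View pics/j2.png

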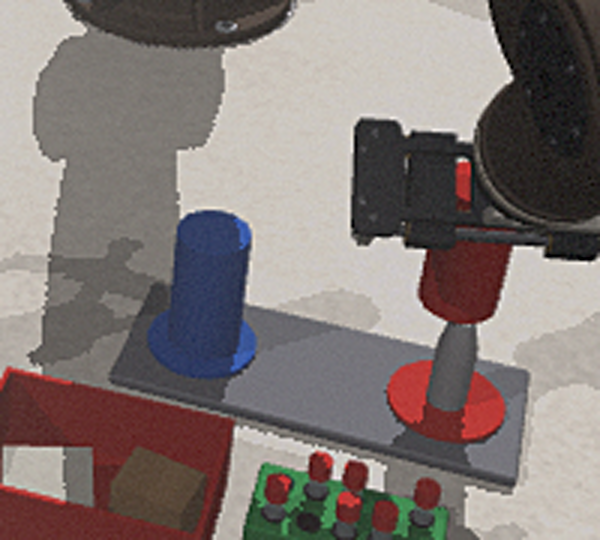

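Run:
```python
from h import *
F=jt(133,-.25); peg=np.array([551,389.5,0]); c=F.apply([0,0,1])*55
print(peg+[0,0,180]+c)
s=robot.observe();T=R.from_rotvec(s["tcp_rot"]);print("jar g now",s["tool_pos"]-55*T.apply([0,0,1]))
seq((s["tool_pos"]+[-15,0,15],T),(peg+[0,0,180]+c,F))
```

```text
[514.65618245 398.7801002  139.77554641]
jar g now [538.38288135 381.52447311 168.73856417]
[-0.052, -0.011, -0.003, 0.0, 0.0, 0.0] dist 21 deg 0
[0.068, -0.048, -0.051, 0.181, -0.004, 0.193] dist 39 deg 32
```

Call:
send_rows(motion=[[-0.02,-0.02,-0.02,0.03,0,0.032,-1],[-0.02,-0.03,-0.03,0.06,-0.001,0.064,-1],[0,-0.04,-0.04,0.09,-0.002,0.096,-1],[0.01,-0.05,-0.05,0.12,-0.003,0.13,-1],[0.015,-0.059,-0.054,0.15,-0.004,0.16,-1],[0.016,-0.059,-0.054,0.181,-0.004,0.193,-1],[0.016,-0.059,-0.054,0.181,-0.004,0.193,-1],[0.016,-0.059,-0.054,0.181,-0.004,0.193,-1]])

```text
clock: 29.6
tool_pos: [515.2, 397.4, 141.6]
tcp_rot: [-2.822, 0.354, 1.104]
wrist_force: [1.3, 0.2, -1.0]
gripper_width: 54.0
```

Run:
```python
from h import *
snapshot("top");snapshot("top")
s=robot.observe();F=jt(133,-.25);T=R.from_rotvec(s["tcp_rot"])
print(s["tool_pos"],s["wrist_force"],s["qpos"].round(3),s["qd"].round(2),"err",np.degrees((T.inv()*F).as_rotvec()).round(1),"g",s["tool_pos"]-55*T.apply([0,0,1]))
c=F.apply([0,0,1])*55; peg=np.array([551,389.5,0])
seq((peg+[0,0,174]+c,F),(peg+[0,0,100]+c,F))
```

```text
[514.02711906 399.92486503 141.44688151] [-0.69592802 -0.05862818 -1.49966972] [-0.483  0.943  0.044  1.015 -0.497  1.781 -2.216] [-0.01  0.01 -0.02 -0.01  0.    0.   -0.01] err [ 0.1 -0.2  0.2] g [550.28032088 390.75292173 181.77777306]
[0.015, 0.002, 0.013, 0.001, -0.001, 0.002] dist 8 deg 0
[0.126, -0.0, 0.135, 0.0, 0.0, 0.0] dist 74 deg 0
```

Call:
send_rows(motion=[[0.008,0.003,-0.007,0,0,0,-1],[0.03,0.003,0.015,0,0,0,-1],[0.055,0.003,0.041,0,0,0,-1],[0.08,0.003,0.068,0,0,0,-1],[0.105,0.003,0.095,0,0,0,-1],[0.13,0.003,0.122,0,0,0,-1],[0.148,0.003,0.143,0,0,0,-1],[0.148,0.003,0.143,0,0,0,-1]])

```text
clock: 30.37
tool_pos: [516.7, 396.7, 55.2]
tcp_rot: [-2.82, 0.354, 1.114]
wrist_force: [-0.5, 0.8, -0.9]
gripper_width: 53.9
```

Call:
send_rows(motion=[[0.003,0,0.004,0,0,0,-1],[0.007,0,0.007,0,0,0,-1],[0.009,0,0.009,0,0,0,-1],[0.009,0,0.009,0,0,0,-1]])

```text
clock: 30.7
tool_pos: [518.8, 397.6, 54.2]
tcp_rot: [-2.82, 0.351, 1.106]
wrist_force: [-0.7, -0.3, -1.3]
gripper_width: 54.3
```

Run:
```python
from h import *
s=robot.observe();F=jt(133,-.25);T=R.from_rotvec(s["tcp_rot"])
print(s["tool_pos"],s["wrist_force"],s["qpos"].round(3),"err",np.degrees((T.inv()*F).as_rotvec()).round(1),"g",s["tool_pos"]-55*T.apply([0,0,1]))
```

```text
[518.80059175 397.58961046  54.17217003] [-0.66091913 -0.25842496 -1.2568169 ] [-0.476  1.027  0.04   1.055 -0.488  1.671 -2.158] err [-0.  -0.2  0.1] g [555.03496088 388.30920468  94.49517292]
```

Call:
send_rows(motion=[[0.003,0,0.003,0,0,0,-1],[0.0035,0,0.0037,0,0,0,-1],[0.0035,0,0.0037,0,0,0,-1]])

```text
clock: 30.95
tool_pos: [518.5, 397.5, 51.8]
tcp_rot: [-2.82, 0.352, 1.107]
wrist_force: [-0.5, -0.2, -1.0]
gripper_width: 54.0
```

Call:
send_rows(motion=[[0.003,0,0.003,0,0,0,-1],[0.0035,0,0.0037,0,0,0,-1],[0.0035,0,0.0037,0,0,0,-1]])

```text
clock: 31.2
tool_pos: [518.5, 397.6, 50.0]
tcp_rot: [-2.819, 0.351, 1.107]
wrist_force: [0.2, 0.6, 1.8]
gripper_width: 54.3
```

Call:
send_rows(motion=[[0.003,0,0.003,0,0,0,-1],[0.0035,0,0.0037,0,0,0,-1],[0.0035,0,0.0037,0,0,0,-1]])

```text
clock: 31.45
tool_pos: [518.5, 397.6, 49.8]
tcp_rot: [-2.818, 0.35, 1.108]
wrist_force: [0.6, -2.6, 13.6]
gripper_width: 54.1
```

Call:
send_rows(motion=[[-0.003,0,-0.003,0,0,0,-1],[-0.003,0,-0.003,0,0,0,0.7],[-0.003,0,-0.003,0,0,0,0.7],[-0.003,0,-0.003,0,0,0,0.7],[-0.003,0,-0.003,0,0,0,0.7],[-0.003,0,-0.003,0,0,0,0.7],[-0.003,0,-0.003,0,0,0,0.7],[-0.003,0,-0.003,0,0,0,0.7]])

```text
clock: 32.12
tool_pos: [518.4, 397.5, 49.2]
tcp_rot: [-2.82, 0.352, 1.108]
wrist_force: [-0.2, 0.2, 0.2]
gripper_width: 78.3
```

Call:
send_rows(motion=[[0,0,-0.03,0,0,0,0.7],[0,0,-0.09,0,0,0,0.7],[0,0,-0.16,0,0,0,0.7],[0,0,-0.22,0,0,0,0.7],[-0.05,0,-0.26,0,-0.04,0,0.7],[-0.12,0,-0.28,0,0.05,0,0.7],[-0.18,0,-0.3,0,0.1,0,0.7],[-0.25,0,-0.3,0,0.15,0,0.7]])

```text
clock: 32.78
tool_pos: [528.9, 393.4, 196.1]
tcp_rot: [-2.981, 0.38, 0.717]
wrist_force: [1.0, 2.3, 5.3]
gripper_width: 77.9
```

Run:
```python
from h import *
s=robot.observe();print(s["tool_pos"],s["gripper_width"],s["wrist_force"],s["qpos"].round(2))
seq(([430,200,300],jt(90,0)))
```

```text
[528.88353826 393.42535445 196.12082796] 77.879402899347 [0.97086788 2.34578975 5.31981821] [-0.58  0.75  0.1   1.12 -0.38  1.64 -2.27]
[-0.222, 0.532, -0.174, -0.025, 0.224, -0.119] dist 241 deg 31
```

Clear of the jar; move back and take a final look.

Call:
send_rows(motion=[[-0.222,0.532,-0.174,-0.025,0.224,-0.119,0.7],[-0.222,0.532,-0.174,-0.025,0.224,-0.119,0.7],[-0.222,0.532,-0.174,-0.025,0.224,-0.119,0.7],[-0.222,0.532,-0.174,-0.025,0.224,-0.119,0.7],[-0.222,0.532,-0.174,-0.025,0.224,-0.119,0.7],[-0.222,0.532,-0.174,-0.025,0.224,-0.119,0.7],[-0.222,0.532,-0.174,-0.025,0.224,-0.119,0.7],[-0.222,0.532,-0.174,-0.025,0.224,-0.119,0.7]])

```text
clock: 33.45
tool_pos: [427.8, 199.7, 309.1]
tcp_rot: [-3.131, -0.003, -0.01]
wrist_force: [-0.1, 0.6, -0.4]
gripper_width: 78.1
```

Run:
```python
from h import *
s=robot.observe();print(s["tool_pos"],s["clock"],s["wrist_force"])
img,d,P=cloud("scene"); cv2.imwrite("pics/f.png",cv2.resize(img[110:370,100:500,::-1],(800,520)))
hsv=cv2.cvtColor(img,cv2.COLOR_RGB2HSV).astype(int);H,S,V=[hsv[...,i] for i in range(3)]
D0=np.load("/tmp/scene.npz")
for nm,c,b in (("blue",(H>100)&(H<125),(480,660,130,290)),("red",(H<8)|(H>172),(480,660,310,470))):
    m=c&(S>110)&(P[...,0]>b[0])&(P[...,0]<b[1])&(P[...,1]>b[2])&(P[...,1]<b[3])&(P[...,2]>110)&(P[...,2]<125)
    q=P[m]; print(nm,len(q),np.percentile(q,[2,50,98],0).round(1).tolist())
X,Y,Z=[P[...,i] for i in range(3)]
m=(X>600)&(X<720)&(Y>-70)&(Y<40)&(Z>183)&(Z<200); print("pad",m.sum(),np.nanpercentile(P[m],[3,50,97],0).round().tolist())
```

```text
[427.75737613 199.71011588 309.06955494] 33.45 [-0.09278062  0.55736293 -0.38689233]
blue 290 [[537.1, 187.2, 111.8], [561.3, 210.2, 114.4], [584.5, 234.0, 116.4]]
red 365 [[528.0, 365.6, 110.7], [555.2, 389.6, 114.2], [577.7, 412.9, 116.6]]
pad 335 [[645.0, -57.0, 183.0], [661.0, -16.0, 190.0], [669.0, 22.0, 193.0]]
```

View pics/f.png

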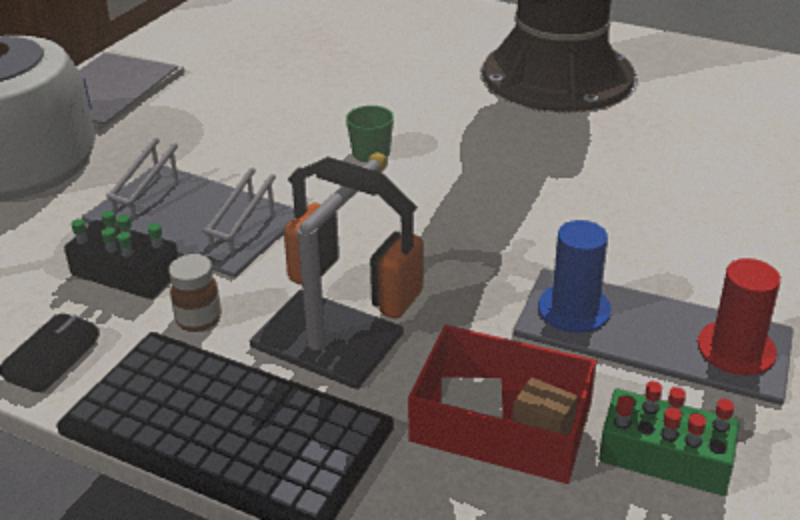

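The picture shows both jars mouth down on their own discs and the defenders hanging freely between the ball and the post, with the bystanders in place.

```bash
python3 -c "
from rig import robot
print(robot.observe()['clock']); print(robot.sign_off())"
```

```text
33.5
the job is handed in; nothing more can be done
None
```

I handed the job in at 33.5 s. Both jars are upside down on their own pegs, and the ear defenders hang from the bar; the sign-off gave no verdict.

**Last checks, from the scene camera:**
- **Jars:** Both bottoms read about 114 mm above the table, which is 100 mm above the disc. Both axes were within about 3 mm of their pegs.
- **Ear defenders:** The pad top was at about 191 mm, near the hang point on the bar. They hang level between the ball and the post.
- **Bystanders:** They look to be where they started in the final picture. I did not measure their positions again.
- **Gripper:** It is open and clear of everything.

**What went wrong or disagreed:**
- **Fingertips short of the reported TCP:** My first two pinches of the ear defenders closed on air. Both the scene and wrist cameras showed the fingertips about 36 mm short of the reported TCP. I corrected for that afterwards and every grasp held.
- **Joint limit:** Joint 6 ran close to its upper limit while I placed the jars, so the first red approach stopped about 14 mm short. I turned the wrist to a different heading and completed it. The limit read 2.00 at its highest, and nothing reported that it had been passed.
- **Forces:** The jars touched down with about 14–18 N at the wrist, and I backed off slightly before opening the fingers.

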